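# Open the neck fixture and unload the neck

### The job

Raise the counterweighted hold-down by its red handle and take it over its balance point until you feel it come to rest on its sprung orange stop, easing it down there without letting it drop or forcing the spring, and let go so that it stays open by itself. Then lift the ukulele neck out of its cradles and lay it gently, fretboard up and lengthways, in the middle of the cardboard sheet. Leave everything else on the bench where it is.

Things in the scene. Friction and masses are not known exactly. Their poses are not given: they have to be found in the camera images.
- handle (a point): Centre of the hold-down's red handle, a round peg 20 mm thick, 62 mm long, along the hinge axis, near the free end of the steel arm. x along the peg (the arm's side begins 34 mm from here towards +x), y along the arm away from the pivot, z up when shut. 25 mm or more are free either side of it along y. The peg turns with the arm, so let it turn in the grip.
- pivot (a point): Point on the hold-down's hinge axis opposite the middle of the handle, 115 mm above the bench. Fixed; axes as the fixture's: x along the hinge axis and the neck, y towards the handle when shut, z up. The handle goes round it at 210 mm radius in this y-z plane: up, over the top, and down on the -y side.
- holddown (a joint): Arm angle, rad: 0 shut (arm level, rubber foot on the neck), 1.57 upright, more = leaning over to -y. Steel bar 22 x 24 x 285 mm, 0.95 kg, with a yellow 1 kg counterweight on its tail. 1 to 3 N at the handle starts it. Balance point 0.75 to 1.35 rad, varying; beyond it the arm falls open by itself, fast unless held back. Keep below 1.3 rad/s (0.27 m/s at the handle).
- buffer (a joint): Deflection, rad about the hinge, of the sprung stop: orange pin 17 mm thick on a leaf on the green post, 90 mm from the pivot. 0 = untouched. Its setting varies and is not measured: the arm meets it somewhere from 1.55 to 2.32 rad. Stiffness 24 N m/rad (0.54 N per mm at the handle), damped. The arm alone bends it about 0.01 to 0.02; over 0.08 damages it (about 7 N of push at the handle).
- fixture: Plywood base 280 x 270 x 18 mm, fixed to the bench. Origin on the bench below the neck's middle; x along the neck, y from post to handle. Two dark cradles 20 mm thick at x = -100 and +40 mm, tops 48 mm and cheeks 60 mm above the bench; between them the neck is free at both sides and 30 mm above the base. Green post 143 mm high at y = -140 mm.
- neck: Ukulele neck 260 mm long, 0.2 kg, loose in the cradles, under the foot until the arm is raised. Origin at the middle of its underside; x towards the headstock, z up (fretboard up). Shaft 45 mm wide, 28 mm high (dark fretboard 42 mm wide) from x = -130 to +60 mm; then the headstock 70 x 60 x 16 mm, its underside 6 mm higher.
- neck_mid (a point): Good grasp point of the neck, near its centre of mass: middle of the shaft's width, half-way up (14 mm above its underside), at x = -15 mm of the neck; axes as the neck's. Grip across y, 45 mm wide, from above, between the cradles, once the arm is open.
- sheet: Brown cardboard sheet 380 x 180 x 4 mm, fixed flat on the bench. Origin at the middle of its underside; x along its long side.
- glue: White glue pot, 50 mm in diameter, 75 mm tall; a bystander, origin at its underside's middle. Leave it alone.
- sanding_block: Cork sanding block 100 x 60 x 35 mm; a bystander, origin at its underside's middle. Leave it alone.
- screwdriver: Screwdriver lying on the bench; a bystander, origin at its underside's middle. Leave it alone.
- rule: Steel rule 300 x 28 x 5 mm; a bystander, origin at its underside's middle. Leave it alone.
- tin: Blue tin cup, 74 mm in diameter, 100 mm tall; a bystander, origin at its underside's middle. Leave it alone.
- parts_tray: Grey divided tray 140 x 100 x 35 mm; a bystander, origin at its underside's middle. Leave it alone.
- mallet: Hammer lying on the bench; a bystander, origin at its underside's middle. Leave it alone.

How it is judged:
By the outcome, as a careful person would: the job done as asked, in the order asked, and still so for the second after the job is handed in, with the robot touching nothing.
It also fails if it takes over 72 s, if anything falls off the work surface, if the arm or the gripper's body presses on something with over 40 N, if the wrist force passes 120 N, or if a joint passes its speed limit or range.

### The arm

A 6-joint arm with a two-finger parallel gripper is mounted at the origin on the work surface. World frame = base frame: x ahead of the robot, y to its left, z up, the work surface at z = 0. Lengths are in m, angles in rad, forces in N, time in s.
With the tool pointing down it reaches from about 0.375 to 0.975 m from the base axis. Payload 3.8 kg.
Tool frame: the origin (TCP) lies on the centre line of the jaws, within the pads' length; the fingertips stand 19 mm ahead of it and the grasp point (between the pads) is the TCP (tip_extent is the distance from the TCP to the fingertips, in m); z points along the fingers, y is the direction in which the jaws open and shut (so a half turn about z gives the same grasp; the last joint's range is limited). The gripper opens to 88 mm and grips with 3 to 60 N. Pads are 18 mm wide; open, the fingers measure 123 mm over their backs; the gripper's body (75 mm by 187 mm) begins 45 mm behind the grasp point.
Start: joints at [-1.139, 0.264, 1.604, -0, 1.274, -0.037], TCP at [0.305, -0.602, 0.258] pointing down, gripper open.
Joint ranges: [-2.63, 2.63], [-0.94, 2.18], [0.31, 2.57], [-1.31, 4.45], [0, 2.66], [-2.55, 2.55]. Speed limits (rad/s): [2.57, 2.57, 3.14, 3.14, 3.14, 3.14].

### API

Orientations are given as a rotation vector (axis times angle).
In Python, from bench import read_state, capture, camera_info, sign_off, masks_of, tip_of, tip_extent gives the robot as it stands. The module is installed in compiled form; this text tells all that it offers.
- The arm moves only by the tool play_rows, never from a script. Its argument "steps" is a list of rows, each a list of 2 entries, a list of its own where there are three numbers: the shift along the tool's x, y, z in mm, then the turn, a rotation vector about the tool's x, y, z in rad. A call has exactly 5 rows; each row is the pose to reach, as a shift and turn from the pose measured when the call began, along the tool's axes at that moment; what a row does not reach only later rows make up. A row lasts 1/8 s, in which the tool goes at most 62.5 mm and 10.7 degrees, less where a joint would pass 70% of its speed; a pose out of reach is approached as far as the arm can. A call with a gripper value outside its range is refused whole. "hand" is the closure, from 0 (fully open) to 1 (shut), set as the call begins (left out, the last holds). The fingers move at their own pace and stop on an object; "squeeze" is the grip in N (left out, the last holds). Time passes only in rows, so rows that repeat a pose let the fingers close, or fill a call up. It gives the time, the measured TCP pose, the force and the opening at its end, in the units of the state.
- read_state(): the state, without advancing time (a new reading comes with each control period).
- capture(name): name is "scene" or "top" or "wrist"; returns (picture, depth): 384x512x3 uint8, red, green, blue; 384x512 float32, m along the optical axis (not along the pixel's ray), 0 where there is no reading.
- camera_info(name): a dict with "fx", "fy", "cx", "cy" (pixels), "world_from_camera" (4x4, takes a point from camera to world coordinates); the wrist camera has in their place "T_tool_cam" (4x4, takes a point from camera to tool coordinates, whose origin is the TCP and whose axes are the flange's). Camera axes: x right, y up, looking along -z (the intrinsics and any distortion apply to the point x, -y, -z); pixel columns grow to the right and rows downward; lengths in m; the calibration is good to about 2 mm. A picture is of the moment at which its call begins: read the wrist's pose just before it. camera_info takes no time and is no camera call.
- sign_off(): hands the job in, once; it reports no verdict.
Trained networks look in the newest picture that a camera, given by its name, has taken for a name from the list of things; names that differ only in an ending like _2 or _b are one class to them, and where a whole thing is asked for, a point or a joint stands for the part that bears it (a point fixed in the world has none). Each returns a list of dicts, best first, with "conf" (0 to 1); they miss things now and then, are a little off and sometimes report something else, mostly with a low value. They report only what shows in the picture. A call takes as long as a camera call.
- masks_of(camera, target): "region" (384x512 bool, what is visible of it) and "extent" ([left, top, width, height] in pixels, round what is visible of it).
- tip_of(camera, target): "position" ([row, column] in pixels: a listed point, or the origin of a listed thing).
The state is a dict: "t": time; "q": joint angles; "joint_vel": joint speeds; "joint_torque": joint torques, N m; "position": TCP position; "ee_rot": TCP orientation; "ft_force": force on the tool from outside, world axes, zero at the start; "torque": the same for the moment, N m; "gripper_width": opening from 0.0 (shut) to 1.0 (fully open).
Only numpy, scipy, OpenCV 4.12 (cv2) and the standard library are available. Lean on these libraries where they do the work, as an engineer would, in place of code of your own. Each camera call takes 0.05 s, during which the arm holds its last target.

## Working session

There is one attempt and no reset: what is moved stays moved. The work goes in short steps, Python scripts to look and compute and a tool call to move; the robot and the scene stay as the last step left them, time stands still between calls to the robot, and variables do not carry over. Pictures are saved under pics/ and viewed, and the job is handed in when it is done.

Besides the shell and the picture viewer there is one more tool, called after ">>>" as name(argument=value, ...), one argument or row to a line, values as JSON. play_rows: Moves the arm, as the interface text tells. Its arguments: {"type":"object","properties":{"steps":{"type":"array"},"hand":{"type":"number"},"squeeze":{"type":"number"}},"required":["steps"]}

```bash
mkdir -p pics
python3 - <<'E'
from bench import *
import cv2,numpy as np
s=read_state(); print({k:np.round(v,3).tolist() for k,v in s.items()}, tip_extent if not callable(tip_extent) else tip_extent())
for n in ["scene","top","wrist"]:
    p,d=capture(n); np.savez(f"pics/{n}0.npz",p=p,d=d)
    cv2.imwrite(f"pics/{n}0.png",cv2.cvtColor(p,cv2.COLOR_RGB2BGR))
    i=camera_info(n); print(n,{k:np.round(v,4).tolist() for k,v in i.items()})
E
```

```text
{'t': 0.0, 'q': [-1.139, 0.265, 1.605, -0.0, 1.274, -0.037], 'joint_vel': [0.0, -0.0, -0.001, 0.0, -0.0, 0.001], 'joint_torque': [0.003, -50.21, -35.687, 0.073, 0.029, -0.0], 'position': [0.305, -0.602, 0.256], 'ee_rot': [-3.054, -0.729, 0.001], 'ft_force': [-0.49, 0.747, 0.638], 'torque': [0.037, 0.012, -0.004], 'gripper_width': 0.997} 0.019
scene {'fx': 413.6289, 'fy': 413.6289, 'cx': 257.2784, 'cy': 195.6042, 'world_from_camera': [[0.7402, -0.5161, 0.4311, 1.131], [0.6724, 0.5619, -0.4818, -0.6558], [0.0064, 0.6465, 0.7629, 1.1607], [0.0, 0.0, 0.0, 1.0]]}
top {'fx': 348.3719, 'fy': 348.3719, 'cx': 254.9579, 'cy': 192.1717, 'world_from_camera': [[-0.0155, 0.9969, -0.0777, 0.4531], [-0.9997, -0.0168, -0.0155, -0.0117], [-0.0167, 0.0775, 0.9969, 1.3244], [0.0, 0.0, 0.0, 1.0]]}
wrist {'fx': 329.7533, 'fy': 329.7533, 'cx': 257.337, 'cy': 190.0443, 'T_tool_cam': [[-0.0006, 0.9593, 0.2825, 0.0725], [1.0, 0.0003, 0.0011, -0.0006], [0.001, 0.2825, -0.9593, -0.1273], [0.0, 0.0, 0.0, 1.0]]}
```

View pics/scene0.png

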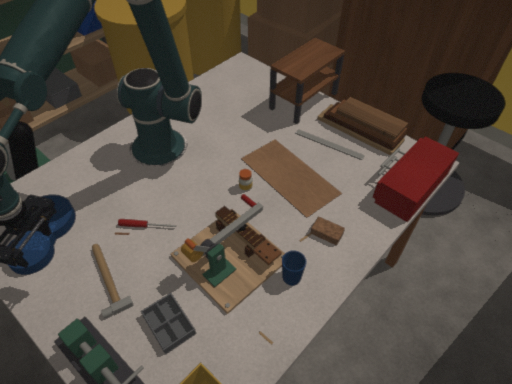

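View pics/top0.png

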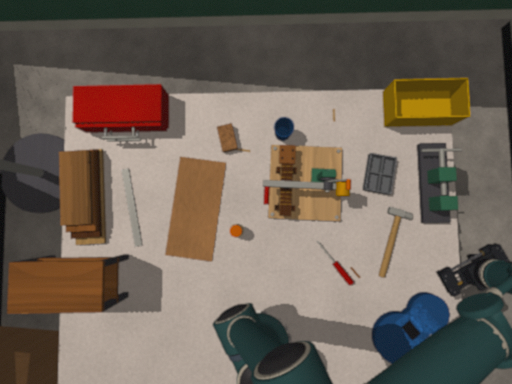

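The scene and top views show the fixture at about (300,185) in the top picture. The red handle is at (266,192), the neck along column 287, the sheet at (197,208) and the glue pot at (236,231). Next I measure them.

```bash
cat > h.py <<'E'
from bench import *
import cv2,numpy as np
from scipy.spatial.transform import Rotation as R
def pts(n,d,info=None,st=None):
    i=info or camera_info(n)
    v,u=np.mgrid[0:384,0:512]
    X=np.stack([(u-i['cx'])/i['fx']*d,-(v-i['cy'])/i['fy']*d,-d],-1)
    if n=='wrist':
        T=np.eye(4);T[:3,:3]=R.from_rotvec(st['ee_rot']).as_matrix();T[:3,3]=st['position']
        T=T@np.array(i['T_tool_cam'])
    else: T=np.array(i['world_from_camera'])
    W=X@T[:3,:3].T+T[:3,3]
    W[d==0]=np.nan
    return W
def save(p,name,crop=None,scale=1):
    if crop: p=p[crop[0]:crop[1],crop[2]:crop[3]]
    p=cv2.resize(p,None,fx=scale,fy=scale,interpolation=cv2.INTER_CUBIC)
    cv2.imwrite('pics/'+name,cv2.cvtColor(p,cv2.COLOR_RGB2BGR))
E
python3 - <<'E'
from h import *
for n in ["top","scene"]:
    z=np.load(f"pics/{n}0.npz"); W=pts(n,z['d'])
    save(z['p'],f"{n}0c.png",(120,270,150,360) if n=='top' else (120,320,150,360),3.4 if n=='top' else 2.9)
    for t in ["handle","pivot","neck","neck_mid","sheet","fixture","glue"]:
        for r in tip_of(n,t)[:2]:
            v,u=r['position']; print(n,t,round(r['conf'],2),np.round([v,u],1),np.round(W[int(round(v)),int(round(u))],3))
    for t in ["handle","neck","sheet","fixture","holddown"]:
        for r in masks_of(n,t)[:1]:
            m=r['region']&(z['d']>0); P=W[m]; 
            q=cv2.minAreaRect((P[:,:2]*1000).astype(np.float32))
            print(n,'M',t,round(r['conf'],2),r['extent'],m.sum(),np.round(np.median(P,0),3),np.round(np.percentile(P[:,2],[2,50,98]),3),np.round(q[0],0),np.round(q[1],0),round(q[2],1))
E
```

```text
top handle 0.88 [196.5 264.2] [ 0.533 -0.024  0.125]
top pivot 0.83 [199.5 328.7] [ 0.521 -0.268  0.017]
top neck 0.74 [177.5 287.2] [ 0.6   -0.109  0.074]
top neck_mid 0.7 [187.7 285.8] [ 0.563 -0.103  0.085]
top sheet 0.85 [206.4 197. ] [0.507 0.229 0.008]
top fixture 0.73 [185.6 286.8] [ 0.566 -0.104  0.126]
top glue 0.64 [230.5 237.2] [0.416 0.074 0.079]
top glue 0.28 [207.3 195.6] [0.503 0.234 0.001]
top M handle 0.67 [261.9, 180.7, 90.8, 23.6] 784 [ 0.565 -0.17   0.127] [0.108 0.127 0.16 ] [ 552. -165.] [ 83. 293.] 2.1
top M neck 0.82 [279.0, 145.9, 16.3, 72.3] 880 [ 0.618 -0.103  0.073] [0.02  0.073 0.081] [ 594. -107.] [ 57. 262.] 88.8
top M sheet 0.84 [166.7, 156.2, 60.4, 103.6] 4506 [0.498 0.238 0.004] [-0.002  0.004  0.009] [500. 237.] [181. 377.] 82.3
top M fixture 0.86 [263.2, 145.0, 89.4, 78.7] 4851 [ 0.569 -0.198  0.019] [0.004 0.019 0.159] [ 591. -179.] [319. 290.] 86.6
scene handle 0.68 [199.2 248.8] [ 0.537 -0.032  0.127]
scene pivot 0.94 [236.5 197.1] [ 0.458 -0.203  0.021]
scene pivot 0.69 [323.3 169.6] [ 0.629 -0.46   0.032]
scene neck 0.59 [238.1 248. ] [ 0.615 
[... 244 characters left out ...]
.8 [244.2 243.1] [ 0.591 -0.121  0.018]
scene fixture 0.16 [236.8 198.3] [ 0.462 -0.202  0.019]
scene glue 0.57 [190.8 244.1] [0.425 0.059 0.002]
scene glue 0.36 [281.7 294.3] [ 0.805 -0.119  0.025]
scene M handle 0.88 [182.9, 195.8, 82.2, 65.5] 866 [ 0.574 -0.157  0.127] [0.089 0.127 0.158] [ 546. -149.] [ 93. 344.] 1.5
scene M sheet 0.63 [243.8, 139.8, 94.4, 79.0] 3381 [0.516 0.231 0.005] [-0.001  0.005  0.01 ] [500. 236.] [187. 384.] 82.2
scene M fixture 0.76 [172.4, 196.9, 110.6, 118.7] 5606 [ 0.607 -0.226  0.021] [0.012 0.021 0.16 ] [ 595. -134.] [373. 284.] 85.3
scene M holddown 0.78 [185.3, 198.4, 75.0, 67.0] 969 [ 0.573 -0.161  0.127] [0.021 0.127 0.159] [ 540. -136.] [ 99. 369.] 0.2
```

```bash
sleep 4; ls pics
```

```text
scene0.npz
scene0.png
scene0c.png
top0.npz
top0.png
top0c.png
wrist0.npz
wrist0.png
```

View pics/top0c.png

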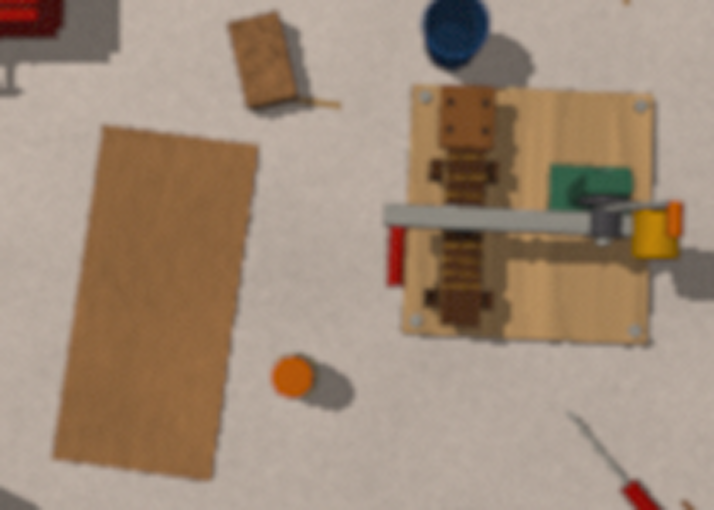

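View pics/scene0c.png

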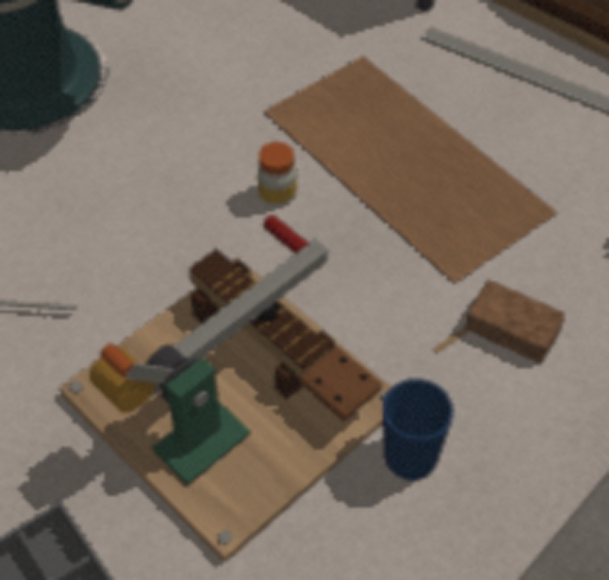

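Run:
```python
from h import *
W_={}
for n in ["top","scene"]:
    z=np.load(f"pics/{n}0.npz"); W=pts(n,z['d']); p=z['p'].astype(int)
    P=W.reshape(-1,3);C=p.reshape(-1,3)
    box=(P[:,0]>.4)&(P[:,0]<.8)&(P[:,1]>-.4)&(P[:,1]<.05)&(P[:,2]>.005)
    red=box&(C[:,0]>2.2*C[:,1])&(C[:,0]>2.2*C[:,2])&(C[:,0]>60)&(P[:,2]>.08)
    A=P[red]; print(n,'red',red.sum(),np.round(A.mean(0),4),np.round(np.percentile(A,[2,50,98],axis=0),3).tolist())
    # base plate
    b=box&(P[:,2]>.010)&(P[:,2]<.026)
    q=cv2.minAreaRect((P[b][:,:2]*1000).astype(np.float32)); print('base',b.sum(),q, np.median(P[b][:,2]))
    # arm bar top: z 0.12-0.135, not red
    a=box&(P[:,2]>.115)&(P[:,2]<.14)&~red
    A=P[a]; 
    l=cv2.fitLine((A[:,:2]*1000).astype(np.float32),cv2.DIST_HUBER,0,.01,.01).ravel(); print('arm',a.sum(),l,np.degrees(np.arctan2(l[1],l[0])),np.percentile(A,[1,50,99],axis=0).round(3).tolist())
    # sheet
    m=masks_of(n,'sheet')[0]['region'].ravel()
    g=m&(P[:,2]<.012); 
    q=cv2.minAreaRect((P[g][:,:2]*1000).astype(np.float32)); print('sheet',q)
    # neck
    m=masks_of(n,'neck')
    if m:
        m=m[0]['region'].ravel()&(P[:,2]>.06)&(P[:,2]<.09)
        q=cv2.minAreaRect((P[m][:,:2]*1000).astype(np.float32)); print('neck',q,np.median(P[m],0))
```

```text
top red 65 [ 0.5373 -0.0315  0.1235] [[0.51, -0.038, 0.118], [0.537, -0.031, 0.124], [0.564, -0.024, 0.129]]
base 3456 ((619.6962890625, -223.50404357910156), (355.48553466796875, 346.9200439453125), 86.51256561279297) 0.017562668000796866
arm 625 [ 3.1585045e-02  9.9950105e-01  5.7067346e+02 -1.4709737e+02] 88.19 [[0.509, -0.284, 0.116], [0.571, -0.166, 0.127], [0.613, -0.02, 0.14]]
sheet ((500.26611328125, 237.38433837890625), (180.58148193359375, 376.6526184082031), 82.30534362792969)
neck ((592.7063598632812, -107.05567932128906), (55.09935760498047, 259.0000915527344), 88.75387573242188) [ 0.6163859  -0.10327286  0.0735945 ]
scene red 61 [ 0.5354 -0.0365  0.1239] [[0.51, -0.043, 0.117], [0.537, -0.037, 0.124], [0.559, -0.03, 0.13]]
base 3617 ((621.49365234375, -182.9031982421875), (271.1923522949219, 348.3240051269531), 86.54969787597656) 0.018757176636924777
arm 795 [ 5.5377954e-03 -9.9998468e-01  5.7649847e+02 -1.7953076e+02] -89.6827 [[0.516, -0.316, 0.116], [0.577, -0.183, 0.127], [0.618, -0.025, 0.14]]
sheet ((499.66986083984375, 235.557373046875), (187.0517578125, 383.89959716796875), 82.1814193725586)
```

```bash
cat >> h.py <<'E'
def down(yaw): # tool x at world yaw, pointing down
    c,s=np.cos(yaw),np.sin(yaw)
    return R.from_matrix(np.array([[c,s,0],[s,-c,0],[0,0,-1]]))
def goto(pos,Rt,st=None):
    st=st or read_state(); R0=R.from_rotvec(st['ee_rot'])
    d=R0.inv().apply(np.array(pos)-st['position'])*1000
    w=(R0.inv()*Rt).as_rotvec()
    print('shift mm',np.round(d,1),'turn',np.round(w,4),'dist',np.linalg.norm(d).round(1)); return d,w
E
python3 - <<'E'
from h import *
goto([.51,-.08,.30],down(np.radians(-2)))
z=np.load("pics/top0.npz"); W=pts('top',z['d'])
i=camera_info('top');T=i['world_from_camera']
def ray(u,v,h):
    r=np.array([(u-i['cx'])/i['fx'],-(v-i['cy'])/i['fy'],-1]);r=T[:3,:3]@r;o=T[:3,3];return o+r*(h-o[2])/r[2]
C=[ray(150+a/3.4,120+b/3.4,.018)[:2] for a,b in [(412,85),(655,93),(650,345),(403,333)]]
C=np.array(C);print(C.round(3),C.mean(0).round(4)); 
for a,b in [(3,0),(2,1),(1,0),(2,3)]: d=C[b]-C[a];print(np.linalg.norm(d).round(3),np.degrees(np.arctan2(d[1],d[0])).round(2))
S=np.array([ray(150+a/3.4,120+b/3.4,.004)[:2] for a,b in [(103,126),(259,146),(212,479),(53,460)]]);print(S.round(3),S.mean(0).round(4))
for a,b in [(3,0),(2,1),(1,0),(2,3)]: d=S[b]-S[a];print(np.linalg.norm(d).round(3),np.degrees(np.arctan2(d[1],d[0])).round(2))
E
```

```text
shift mm [ 418.8 -373.2  -42.3] turn [-0.     -0.      0.5037] dist 562.6
[[ 0.734 -0.056]
 [ 0.719 -0.326]
 [ 0.44  -0.311]
 [ 0.458 -0.041]] [ 0.5877 -0.1832]
0.277 -3.14
0.28 -3.12
0.27 86.99
0.271 86.33
[[0.696 0.294]
 [0.67  0.117]
 [0.3   0.173]
 [0.323 0.349]] [0.4975 0.2332]
0.377 -8.41
0.374 -8.5
0.178 81.6
0.178 82.51
```

>>> play_rows(
  steps=[
    [[42,-37,-8],[0,0,0.05]],
    [[84,-75,-16],[0,0,0.1]],
    [[126,-112,-24],[0,0,0.16]],
    [[168,-149,-32],[0,0,0.21]],
    [[210,-187,-42],[0,0,0.26]],
  ],
  hand=0.35,
  squeeze=12,
)

```text
t: 2.17
position: [0.4082, -0.3387, 0.3]
ee_rot: [3.125, 0.324, 0.001]
ft_force: [0.1, 0.5, -0.1]
gripper_width: 0.652
```

Run:
```python
from h import *
s=read_state(); print(s['t'],s['position'],s['ft_force'],s['gripper_width']); goto([.51,-.08,.30],down(np.radians(-3.1)))
```

```text
2.175 [ 0.40820324 -0.33873222  0.30002228] [ 0.08276365  0.53003148 -0.11197306] 0.6517168729251486
shift mm [ 152.7 -232.3    0. ] turn [ 1.000e-04 -4.000e-04  2.609e-01] dist 278.0
```

>>> play_rows(
  steps=[
    [[30,-46,0],[0,0,0.05]],
    [[61,-93,0],[0,0,0.1]],
    [[92,-139,0],[0,0,0.16]],
    [[122,-186,0],[0,0,0.21]],
    [[153,-232,0],[0,0,0.26]],
  ],
)

```text
t: 2.8
position: [0.5107, -0.0785, 0.3005]
ee_rot: [3.14, -0.086, 0.002]
ft_force: [0.4, -0.6, 0.0]
gripper_width: 0.649
```

Run:
```python
from h import *
s=read_state(); print(s['t'],s['position'],s['ee_rot'],s['ft_force'])
p,d=capture('wrist'); np.savez("pics/w1.npz",p=p,d=d,pos=s['position'],rot=s['ee_rot']); save(p,'w1.png',None,1.5)
W=pts('wrist',d,None,s)
for t in ["handle","neck_mid"]:
    for r in tip_of('wrist',t)[:2]:
        v,u=r['position'];print(t,r['conf'],np.round([v,u]),W[int(v),int(u)].round(4))
P=W.reshape(-1,3);C=p.reshape(-1,3).astype(int)
red=(C[:,0]>2.2*C[:,1])&(C[:,0]>2.2*C[:,2])&(C[:,0]>60)&(P[:,2]>.08)
A=P[red]; print(red.sum(),A.mean(0),np.percentile(A,[1,50,99],axis=0).round(4).tolist())
q=cv2.minAreaRect((A[:,:2]*1000).astype(np.float32));print(q)
a=(P[:,2]>.115)&(P[:,2]<.135)&~red&(P[:,1]>-.25)
A=P[a];print(a.sum(),cv2.minAreaRect((A[:,:2]*1000).astype(np.float32)),np.median(A[:,2]))
l=cv2.fitLine((A[:,:2]*1000).astype(np.float32),cv2.DIST_HUBER,0,.01,.01).ravel();print(l,np.degrees(np.arctan2(l[1],l[0])))
```

```text
2.8 [ 0.51071467 -0.07852734  0.30045588] [ 3.14004946e+00 -8.62100217e-02  2.22192623e-03] [ 0.43756317 -0.55598791  0.0361026 ]
handle 0.78 [156. 208.] [ 0.5304 -0.0322  0.1249]
neck_mid 0.59 [ 94. 278.] [ 0.582  -0.0992  0.1267]
1294 [ 0.5366645 -0.0331028  0.1245751] [[0.5065, -0.0425, 0.1178], [0.5372, -0.0333, 0.1241], [0.5654, -0.0227, 0.1266]]
((535.5889282226562, -33.120643615722656), (21.05303955078125, 60.447998046875), 87.0121841430664)
7598 ((561.3135986328125, -135.6886444091797), (85.03555297851562, 241.96633911132812), 8.162250518798828) 0.1272693140142644
[ 3.4632150e-02  9.9940014e-01  5.7198602e+02 -1.3545787e+02] 88.01532
```

View pics/w1.png

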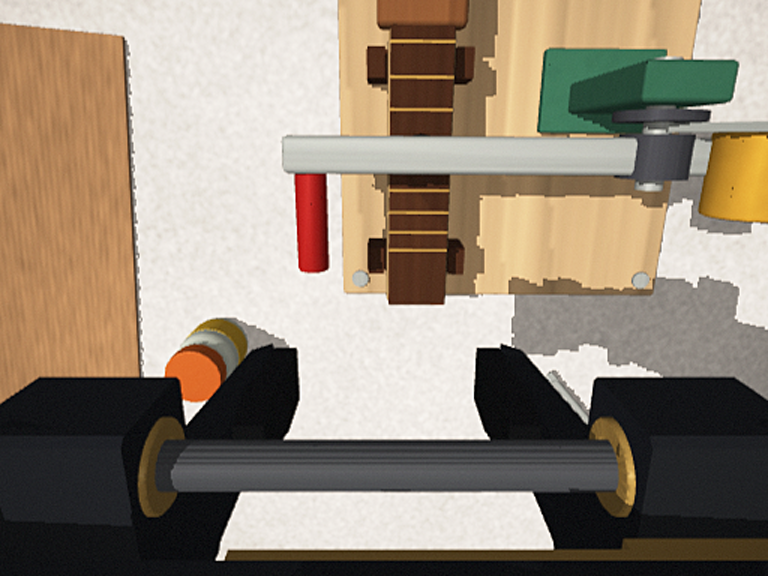

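The wrist view shows the red peg at about (312,220) of the enlarged picture, with free bench either side. The neck lies in its cradles at column 418. The peg's centre is at about (0.5365, -0.033, 0.115) and the fixture's yaw is about -3°.

Run:
```python
from h import *
goto([.5315,-.0333,.18],down(np.radians(-3.0)));goto([.5315,-.0333,.115],down(np.radians(-3.0)))
```

```text
shift mm [ 18.4 -45.7 120.2] turn [ 0.     -0.0006  0.0041] dist 129.9
shift mm [ 18.3 -45.7 185.2] turn [ 0.     -0.0006  0.0041] dist 191.6
```

>>> play_rows(
  steps=[
    [[9,-23,40],[0,0,0.004]],
    [[18,-46,85],[0,0,0.004]],
    [[18,-46,120],[0,0,0.004]],
    [[18,-46,145],[0,0,0.004]],
    [[18,-46,160],[0,0,0.004]],
  ],
)

```text
t: 3.58
position: [0.5301, -0.0342, 0.1386]
ee_rot: [3.14, -0.084, -0.002]
ft_force: [-0.8, 0.5, -0.5]
gripper_width: 0.654
```

Run:
```python
from h import *
s=read_state(); print(s['position'],s['ft_force'])
p,d=capture('wrist'); save(p,'w2.png',None,1.2)
goto([.5315,-.0333,.115],down(np.radians(-3.0)))
```

```text
[ 0.53010142 -0.03418023  0.13862831] [-0.75189896  0.46792449 -0.47976914]
shift mm [ 2.3 -0.8 22.2] turn [ 0.0002  0.0036 -0.001 ] dist 22.3
```

View pics/w2.png

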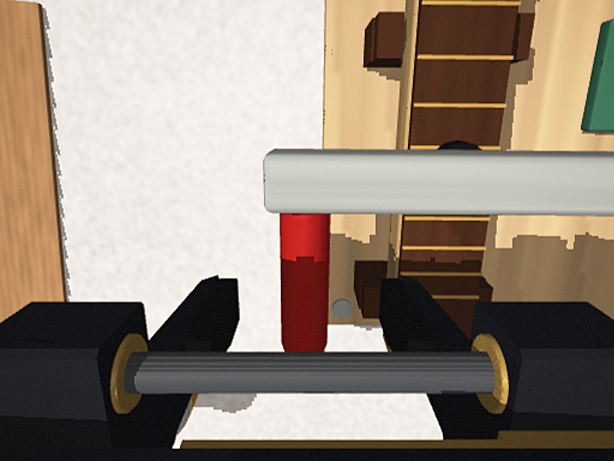

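The peg is centred between the fingers (columns 238–382, peg at 304). I go down and close.

>>> play_rows(
  steps=[
    [[1,-1,8],[0,0,0]],
    [[2,-1,16],[0,0.002,0]],
    [[2,-1,23],[0,0.003,0]],
    [[2,-1,23],[0,0.003,0]],
    [[2,-1,23],[0,0.003,0]],
  ],
)

```text
t: 4.25
position: [0.5316, -0.033, 0.1145]
ee_rot: [3.14, -0.084, 0.0]
ft_force: [0.4, -0.1, -0.2]
gripper_width: 0.651
```

>>> play_rows(
  steps=[
    [[0,0,0],[0,0,0]],
    [[0,0,0],[0,0,0]],
    [[0,0,0],[0,0,0]],
    [[0,0,0],[0,0,0]],
    [[0,0,0],[0,0,0]],
  ],
  hand=1,
  squeeze=12,
)

```text
t: 4.88
position: [0.5316, -0.0324, 0.1146]
ee_rot: [-3.139, 0.084, -0.0]
ft_force: [-0.1, 4.1, 0.9]
gripper_width: 0.216
```

Run:
```python
from h import *
s=read_state(); print(s['t'],s['position'],s['ft_force'],s['torque'],s['gripper_width'])
```

```text
4.875 [ 0.53161038 -0.03237718  0.11464868] [-0.09301008  4.0611938   0.93371973] [ 0.60108821  0.03526177 -0.00332123] 0.21645558226167358
```

>>> play_rows(
  steps=[
    [[0,-0.8,-6],[0,0,0]],
    [[0,-0.4,-14],[0,0,0]],
    [[0,0.3,-23],[0,0,0]],
    [[0,1.5,-32],[0,0,0]],
    [[0,3,-41],[0,0,0]],
  ],
)

```text
t: 5.5
position: [0.5313, -0.0368, 0.1563]
ee_rot: [3.139, -0.084, 0.0]
ft_force: [0.5, -7.2, -4.3]
gripper_width: 0.215
```

```bash
cat >> h.py <<'E'
import json,os
Y0=np.radians(-3.0); FX=np.array([np.cos(Y0),np.sin(Y0)]); FY=np.array([-np.sin(Y0),np.cos(Y0)])
H0=np.array([.5365,-.0320]) # handle when shut
def arc(dth=.2,n=5,roff=0.,P=None,cam='wrist',k=2):
    """print handle state, averaged force in radial/tangential and the next rows"""
    F=[];s=read_state();F.append(s['ft_force'])
    for _ in range(k): capture(cam);F.append(read_state()['ft_force'])
    F=np.mean(F,0)
    P=np.array([H0@FY-.210,.115]) if P is None else np.array(P)
    c=np.array([s['position'][:2]@FY,s['position'][2]])
    v=c-P; th=np.arctan2(v[1],v[0]); r=np.hypot(*v)
    er=v/r; et=np.array([-er[1],er[0]]); f=np.array([F[:2]@FY,F[2]])
    print('t %.2f th %.4f r %.1f | Frad %.2f Ftan %.2f Fx %.2f | fy %.4f z %.4f x %.4f| w %.3f'%(s['t'],th,r*1e3,f@er,f@et,F[:2]@FX,c[0],c[1],s['position'][:2]@FX,s['gripper_width']))
    with open('log.txt','a') as g: g.write(json.dumps([s['t'],c[0],c[1],f[0],f[1],th])+'\n')
    for j in range(1,n+1):
        t=th+dth*j/n; q=P+(.210+roff)*np.array([np.cos(t),np.sin(t)])
        d=(q-c)*1e3; print('  th %.2f: y %.1f z %.1f'%(t,-d[0],-d[1]))
    return th,F
E
python3 - <<'E'
from h import *
arc()
E
```

```text
t 5.50 th 0.1987 r 209.1 | Frad -6.98 Ftan -1.63 Fx 0.46 | fy -0.0089 z 0.1563 x 0.5325| w 0.215
  th 0.24: y 0.9 z -8.4
  th 0.28: y 3.1 z -16.5
  th 0.32: y 5.5 z -24.5
  th 0.36: y 8.3 z -32.5
  th 0.40: y 11.4 z -40.3
```

>>> play_rows(
  steps=[
    [[0,2,-8],[0,0,0]],
    [[0,4.1,-16.5],[0,0,0]],
    [[0,6.5,-24.5],[0,0,0]],
    [[0,9.3,-32.5],[0,0,0]],
    [[0,12.4,-40.3],[0,0,0]],
  ],
)

```text
t: 6.22
position: [0.5304, -0.051, 0.1975]
ee_rot: [3.136, -0.083, 0.0]
ft_force: [2.3, -9.8, -6.8]
gripper_width: 0.201
```

Run:
```python
from h import *
arc()
```

```text
t 6.22 th 0.4084 r 207.8 | Frad -10.76 Ftan -1.77 Fx 2.11 | fy -0.0232 z 0.1975 x 0.5324| w 0.201
  th 0.45: y 1.5 z -8.5
  th 0.49: y 5.2 z -16.0
  th 0.53: y 9.3 z -23.4
  th 0.57: y 13.7 z -30.5
  th 0.61: y 18.4 z -37.5
```

Run:
```python
from h import *
s=read_state()
p,d=capture('wrist'); save(p,'w3.png',None,1.3); W=pts('wrist',d,None,s)
p2,d2=capture('scene'); save(p2,'s3.png',(170,300,170,310),4)
P=W.reshape(-1,3);C=p.reshape(-1,3).astype(int)
red=(C[:,0]>2.2*C[:,1])&(C[:,0]>2.2*C[:,2])&(C[:,0]>60)&(P[:,2]>.08)
A=P[red];print(s['position'],red.sum(),np.percentile(A,[1,10,50,90,99],axis=0).round(4).tolist())
print(s['ft_force'],s['torque'],s['gripper_width'])
```

```text
[ 0.53041443 -0.05130619  0.19807766] 4845 [[0.5054, -0.0617, 0.2044], [0.5261, -0.0593, 0.2079], [0.5448, -0.0518, 0.2116], [0.5609, -0.0444, 0.213], [0.5643, -0.0418, 0.2138]]
[ 1.76708937 -8.72202025 -5.24999989] [-1.09253771 -0.19317317 -0.02909834] 0.2053696182790903
```

View pics/w3.png

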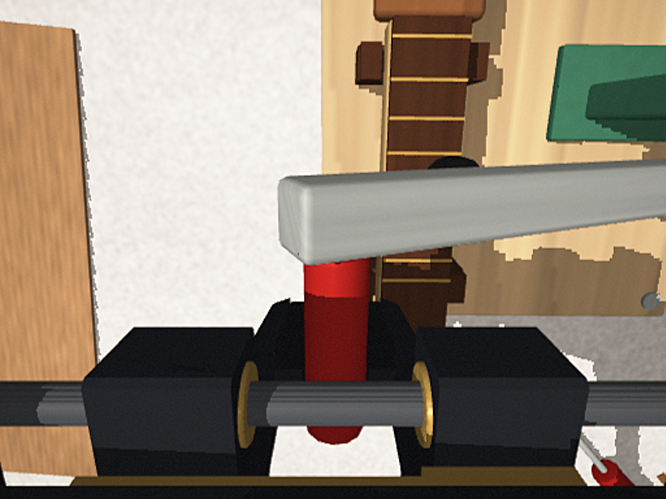

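View pics/s3.png

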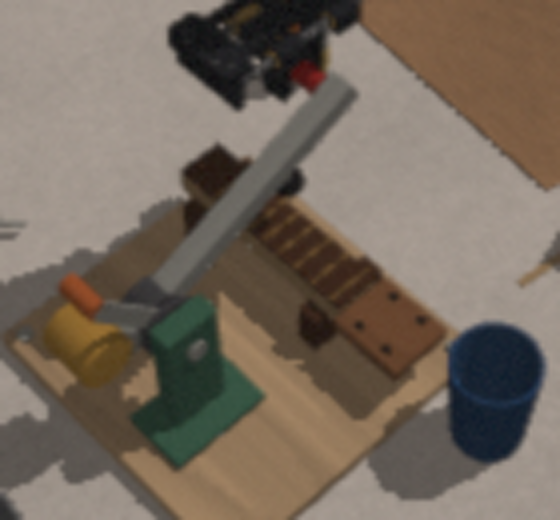

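The peg sits properly between the pads, but it has rolled about 4 mm up in them and the radial pull is about 10 N. I shift the assumed arc centre and go on.

```bash
sed -i 's/^H0=.*/H0=np.array([.5365,-.0335])/; s/-.210,.115\])/-.210,.1125])/' h.py
python3 - <<'E'
from h import *
arc(k=1)
E
```

```text
t 6.42 th 0.4166 r 210.1 | Frad -9.27 Ftan -1.92 Fx 1.93 | fy -0.0232 z 0.1975 x 0.5323| w 0.204
  th 0.46: y 3.6 z -7.6
  th 0.50: y 7.5 z -15.0
  th 0.54: y 11.6 z -22.3
  th 0.58: y 16.1 z -29.5
  th 0.62: y 20.8 z -36.4
```

>>> play_rows(
  steps=[
    [[0,4.8,-7],[0,0,0]],
    [[0,8.7,-14.4],[0,0,0]],
    [[0,12.8,-21.6],[0,0,0]],
    [[0,17.3,-28.8],[0,0,0]],
    [[0,22,-35.6],[0,0,0]],
  ],
)

```text
t: 7.1
position: [0.5291, -0.0735, 0.2335]
ee_rot: [3.135, -0.084, -0.0]
ft_force: [1.9, -1.8, -3.4]
gripper_width: 0.193
```

Run:
```python
from h import *
arc(roff=-.0013)
s=read_state()
p,d=capture('wrist'); W=pts('wrist',d,None,s)
P=W.reshape(-1,3);C=p.reshape(-1,3).astype(int)
red=(C[:,0]>2.2*C[:,1])&(C[:,0]>2.2*C[:,2])&(C[:,0]>60)&(P[:,2]>.08)
A=P[red];print(s['position'],red.sum(),np.percentile(A,[1,50,99],axis=0).round(4).tolist())
```

```text
t 7.10 th 0.6195 r 208.4 | Frad -2.66 Ftan -0.99 Fx 0.25 | fy -0.0457 z 0.2335 x 0.5322| w 0.193
  th 0.66: y 4.8 z -6.8
  th 0.70: y 10.0 z -13.3
  th 0.74: y 15.5 z -19.6
  th 0.78: y 21.3 z -25.7
  th 0.82: y 27.3 z -31.5
[ 0.52905923 -0.07378977  0.23383481] 4946 [[0.504, -0.0841, 0.2425], [0.5436, -0.0741, 0.2494], [0.5628, -0.0642, 0.2517]]
```

```bash
sed -i 's/-.210,.1125\])/-.210,.1095])/' h.py
python3 - <<'E'
from h import *
arc(k=1)
E
```

```text
t 7.25 th 0.6306 r 210.1 | Frad -3.13 Ftan -1.44 Fx 0.66 | fy -0.0457 z 0.2334 x 0.5322| w 0.195
  th 0.67: y 5.2 z -6.6
  th 0.71: y 10.5 z -13.1
  th 0.75: y 16.1 z -19.3
  th 0.79: y 22.0 z -25.4
  th 0.83: y 28.1 z -31.2
```

>>> play_rows(
  steps=[
    [[0,5.5,-6.5],[0,0,0]],
    [[0,10.9,-13],[0,0,0]],
    [[0,16.5,-19.1],[0,0,0]],
    [[0,22.4,-25.2],[0,0,0]],
    [[0,28.4,-31],[0,0,0]],
  ],
  squeeze=8,
)

```text
t: 7.92
position: [0.5272, -0.1025, 0.264]
ee_rot: [3.135, -0.085, -0.002]
ft_force: [1.6, -5.0, -8.0]
gripper_width: 0.192
```

```bash
cat >> h.py <<'E'
def peg():
    s=read_state(); p,d=capture('wrist'); W=pts('wrist',d,None,s)
    P=W.reshape(-1,3);C=p.reshape(-1,3).astype(int)
    red=(C[:,0]>2.2*C[:,1])&(C[:,0]>2.2*C[:,2])&(C[:,0]>60)&(P[:,2]>.08)
    A=P[red];f=A[:,:2]@FY; y=(np.percentile(f,1)+np.percentile(f,99))/2; z=np.percentile(A[:,2],99)-.0115
    py=H0@FY-.21; th=np.arctan2(z-.115,y-py)
    print('peg fy %.4f z %.4f n %d th %.3f r %.1f ; peg-TCP fy %.1f z %.1f'%(y,z,red.sum(),th,1e3*np.hypot(z-.115,y-py),1e3*(y-s['position'][:2]@FY),1e3*(z-s['position'][2])))
    return p
E
python3 - <<'E'
from h import *
arc(k=1);peg()
E
```

```text
t 7.92 th 0.8321 r 208.9 | Frad -8.86 Ftan -0.92 Fx 1.38 | fy -0.0747 z 0.2640 x 0.5318| w 0.192
  th 0.87: y 5.6 z -6.3
  th 0.91: y 12.1 z -11.6
  th 0.95: y 18.9 z -16.6
  th 0.99: y 25.8 z -21.4
  th 1.03: y 32.9 z -25.8
peg fy -0.0754 z 0.2722 n 4958 th 0.843 r 210.5 ; peg-TCP fy 0.2 z 7.5
```

>>> play_rows(
  steps=[
    [[0,8,-5],[0,0,0]],
    [[0,14.5,-10.5],[0,0,0]],
    [[0,21,-15.5],[0,0,0]],
    [[0,28,-20.3],[0,0,0]],
    [[0,35,-24.8],[0,0,0]],
  ],
)

```text
t: 8.65
position: [0.5251, -0.1383, 0.2895]
ee_rot: [3.134, -0.085, -0.002]
ft_force: [-0.3, -0.7, -3.9]
gripper_width: 0.19
```

Run:
```python
from h import *
arc(k=1);save(peg(),'w4.png')
```

```text
t 8.65 th 1.0437 r 208.3 | Frad -3.18 Ftan -0.79 Fx -0.98 | fy -0.1106 z 0.2895 x 0.5316| w 0.190
  th 1.08: y 6.5 z -5.6
  th 1.12: y 14.0 z -9.3
  th 1.16: y 21.6 z -12.8
  th 1.20: y 29.4 z -16.0
  th 1.24: y 37.3 z -18.9
peg fy -0.1873 z 0.2977 n 5273 th 1.418 r 184.9 ; peg-TCP fy -75.7 z 7.7
```

View pics/w4.png

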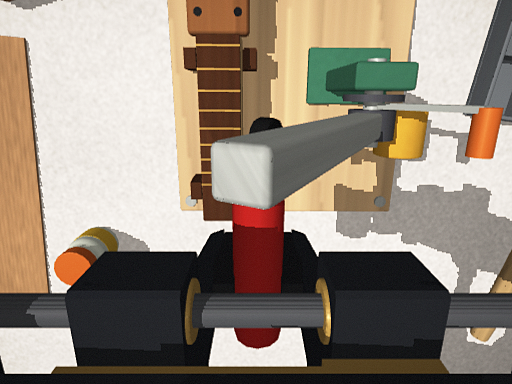

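```bash
sed -i 's/(P\[:,2\]>.08)\n    A=P\[red\];f/&/; s/&(C\[:,0\]>60)&(P\[:,2\]>.08)$/\&(C[:,0]>60)\&(P[:,2]>.08)\&(np.abs(P[:,1]-s["position"][1])<.04)/' h.py
python3 - <<'E'
from h import *
py=H0@FY-.21
for n in ["top","scene"]:
    p,d=capture(n); W=pts(n,d);P=W.reshape(-1,3);C=p.reshape(-1,3).astype(int)
    save(p,n+'5.png',(140,240,230,370) if n=='top' else (150,300,150,310),5 if n=='top' else 4)
    m=(C[:,0]>1.7*C[:,1])&(C[:,1]>1.5*C[:,2])&(C[:,0]>70)&(P[:,2]>.05)&(P[:,0]>.4)&(P[:,0]<.75)&(P[:,1]<-.2)&(P[:,1]>-.45)
    A=P[m];f=np.c_[A[:,:2]@FX,A[:,:2]@FY-py,A[:,2]-.115]
    print(n,m.sum(),np.percentile(f,[2,10,50,90,98],axis=0).round(4).tolist())
    for a in f[::8]: print(a.round(3),end=' ')
    print()
arc(k=0)
E
```

```text
Traceback (most recent call last):
IndexError: index -1 is out of bounds for axis 0 with size 0
```

View pics/top5.png

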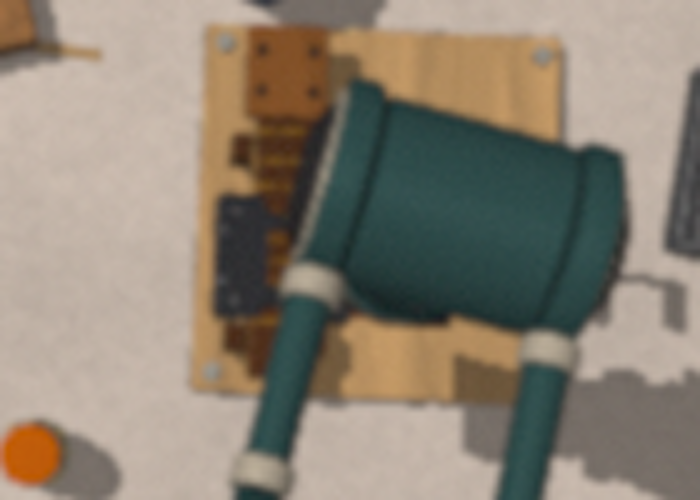

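The robot blocks the top view here, so I use the earlier top picture, the scene camera and the wrist for the pin.

Run:
```python
from h import *
py=H0@FY-.21
S={}
z=np.load('pics/top0.npz');S['top0']=(z['p'],pts('top',z['d']))
z=np.load('pics/scene0.npz');S['scene0']=(z['p'],pts('scene',z['d']))
s=read_state();p,d=capture('wrist');S['wrist']=(p,pts('wrist',d,None,s))
p,d=capture('scene');S['scene']=(p,pts('scene',d));save(p,'scene5.png',(150,300,150,310),4)
for n,(p,W) in S.items():
    P=W.reshape(-1,3);C=p.reshape(-1,3).astype(int)
    m=(C[:,0]>1.6*C[:,1])&(C[:,1]>1.2*C[:,2])&(C[:,0]>70)&(P[:,2]>.1)&(P[:,0]>.4)&(P[:,0]<.75)&(P[:,1]<-.2)&(P[:,1]>-.45)
    A=P[m];f=np.c_[A[:,:2]@FX,A[:,:2]@FY-py,A[:,2]-.115]
    f=f[(f[:,1]<-.05)]
    print(n,len(f)); 
    if len(f): print(np.percentile(f,[2,10,50,90,98],axis=0).round(4).tolist())
```

```text
top0 29
[[0.5613, -0.059, 0.0741], [0.5649, -0.0583, 0.0756], [0.5774, -0.0544, 0.0782], [0.5903, -0.051, 0.0814], [0.5924, -0.0506, 0.0824]]
scene0 52
[[0.5612, -0.0626, 0.073], [0.5655, -0.0614, 0.0742], [0.5785, -0.0575, 0.079], [0.5918, -0.0521, 0.0816], [0.5943, -0.0515, 0.0826]]
wrist 634
[[0.561, -0.059, 0.0778], [0.5639, -0.0578, 0.0785], [0.578, -0.0536, 0.0796], [0.591, -0.0507, 0.0806], [0.5935, -0.0502, 0.0813]]
scene 51
[[0.5638, -0.0621, 0.072], [0.5662, -0.0614, 0.074], [0.5791, -0.0575, 0.0792], [0.5923, -0.0517, 0.0815], [0.594, -0.051, 0.0833]]
```

View pics/scene5.png

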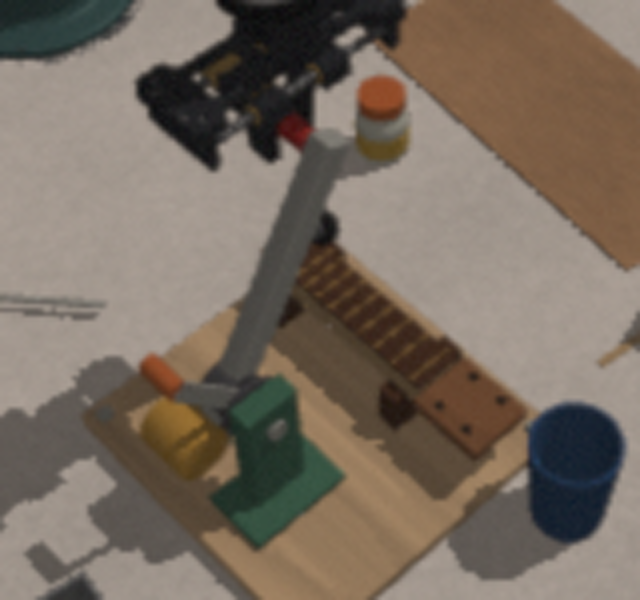

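>>> play_rows(
  steps=[
    [[0,7,-4.3],[0,0,0]],
    [[0,14.6,-8],[0,0,0]],
    [[0,22.2,-11.4],[0,0,0]],
    [[0,30,-14.5],[0,0,0]],
    [[0,37.8,-17.4],[0,0,0]],
  ],
)

```text
t: 9.52
position: [0.5228, -0.1761, 0.3069]
ee_rot: [3.134, -0.086, -0.003]
ft_force: [-1.4, -1.4, -5.0]
gripper_width: 0.194
```

Run:
```python
from h import *
arc(k=1,roff=-.0015);peg()
```

```text
t 9.53 th 1.2440 r 208.5 | Frad -5.35 Ftan -0.02 Fx -1.33 | fy -0.1485 z 0.3069 x 0.5313| w 0.194
  th 1.28: y 7.9 z -2.5
  th 1.32: y 16.0 z -4.7
  th 1.36: y 24.1 z -6.6
  th 1.40: y 32.3 z -8.2
  th 1.44: y 40.6 z -9.4
peg fy -0.1490 z 0.3144 n 4863 th 1.250 r 210.1 ; peg-TCP fy 0.5 z 7.2
```

>>> play_rows(
  steps=[
    [[0,7.9,-2.3],[0,0,0]],
    [[0,16,-4.4],[0,0,0]],
    [[0,24.1,-6.2],[0,0,0]],
    [[0,32.3,-7.8],[0,0,0]],
    [[0,40.6,-9],[0,0,0]],
  ],
)

```text
t: 10.25
position: [0.5205, -0.2175, 0.3164]
ee_rot: [3.133, -0.087, -0.003]
ft_force: [-1.1, -0.1, -4.1]
gripper_width: 0.194
```

Run:
```python
from h import *
arc(k=1,roff=-.0015);peg()
```

```text
t 10.25 th 1.4488 r 208.4 | Frad -4.11 Ftan 0.49 Fx -1.72 | fy -0.1900 z 0.3164 x 0.5312| w 0.194
  th 1.49: y 8.3 z -0.9
  th 1.53: y 16.6 z -1.4
  th 1.57: y 24.9 z -1.6
  th 1.61: y 33.3 z -1.5
  th 1.65: y 41.6 z -1.0
peg fy -0.1906 z 0.3233 n 4832 th 1.453 r 209.8 ; peg-TCP fy 0.4 z 6.8
```

>>> play_rows(
  steps=[
    [[0,8.3,-0.8],[0,0,0]],
    [[0,16.6,-1.3],[0,0,0]],
    [[0,24.9,-1.5],[0,0,0]],
    [[0,33.3,-1.3],[0,0,0]],
    [[0,41,-0.8],[0,0,0]],
  ],
)

```text
t: 10.98
position: [0.5182, -0.2595, 0.3175]
ee_rot: [3.133, -0.089, -0.003]
ft_force: [-0.9, 0.9, -4.6]
gripper_width: 0.19
```

Run:
```python
from h import *
arc(.12,k=2,roff=-.0015);save(peg(),'w6.png')
py=H0@FY-.21
p,d=capture('scene');save(p,'s6.png',(150,300,150,310),4)
```

```text
t 10.97 th 1.6507 r 208.7 | Frad -4.18 Ftan 0.74 Fx -0.95 | fy -0.2320 z 0.3175 x 0.5310| w 0.190
  th 1.67: y 5.0 z 0.7
  th 1.70: y 9.9 z 1.2
  th 1.72: y 14.9 z 1.9
  th 1.75: y 19.8 z 2.8
  th 1.77: y 24.7 z 3.7
peg fy -0.2447 z 0.3239 n 4995 th 1.710 r 211.0 ; peg-TCP fy -12.2 z 6.4
```

View pics/s6.png

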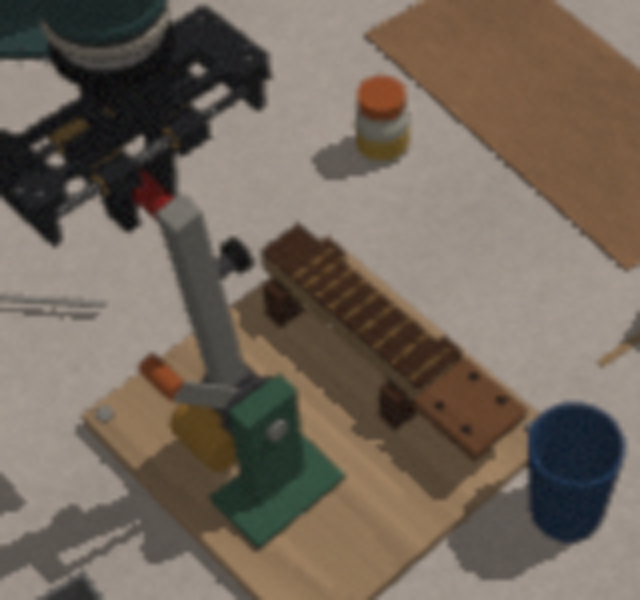

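The arm stands at about 1.65 rad, with a clear gap to the orange pin at (160,375). I go on to about 1.80, then take small steps.

>>> play_rows(
  steps=[
    [[0,6,0.5],[0,0,0]],
    [[0,12,1.2],[0,0,0]],
    [[0,18,2.2],[0,0,0]],
    [[0,24,3.3],[0,0,0]],
    [[0,29,4.5],[0,0,0]],
  ],
)

```text
t: 11.8
position: [0.5165, -0.2886, 0.3131]
ee_rot: [3.133, -0.089, -0.002]
ft_force: [-1.4, 0.9, -4.0]
gripper_width: 0.198
```

Run:
```python
from h import *
arc(.06,k=4,roff=-.0015,cam='scene')
```

```text
t 11.80 th 1.7921 r 208.7 | Frad -4.72 Ftan 0.67 Fx -0.85 | fy -0.2612 z 0.3131 x 0.5309| w 0.198
  th 1.80: y 2.4 z 0.8
  th 1.82: y 4.8 z 1.4
  th 1.83: y 7.2 z 2.0
  th 1.84: y 9.7 z 2.7
  th 1.85: y 12.1 z 3.3
```

>>> play_rows(
  steps=[
    [[0,2.4,1.6],[0,0,0]],
    [[0,4.8,2.3],[0,0,0]],
    [[0,7.2,3],[0,0,0]],
    [[0,9.7,3.7],[0,0,0]],
    [[0,12,4.3],[0,0,0]],
  ],
)

```text
t: 12.62
position: [0.5158, -0.3008, 0.3093]
ee_rot: [3.132, -0.09, -0.002]
ft_force: [-3.1, -0.7, -0.4]
gripper_width: 0.196
```

Run:
```python
from h import *
arc(.04,k=4,roff=-.0022,cam='scene')
```

```text
t 12.62 th 1.8536 r 208.1 | Frad 1.00 Ftan 1.32 Fx -3.49 | fy -0.2734 z 0.3093 x 0.5309| w 0.196
  th 1.86: y 1.5 z 0.7
  th 1.87: y 3.1 z 1.2
  th 1.88: y 4.7 z 1.7
  th 1.89: y 6.3 z 2.2
  th 1.89: y 7.9 z 2.7
```

>>> play_rows(
  steps=[
    [[0,1.5,0.5],[0,0,0]],
    [[0,3,1],[0,0,0]],
    [[0,4.7,1.5],[0,0,0]],
    [[0,6.3,2],[0,0,0]],
    [[0,8,2.6],[0,0,0]],
  ],
)

```text
t: 13.45
position: [0.5154, -0.3088, 0.3065]
ee_rot: [3.132, -0.09, -0.002]
ft_force: [-3.1, 0.3, -0.7]
gripper_width: 0.19
```

Run:
```python
from h import *
arc(.04,k=4,roff=-.0022,cam='scene')
save(peg(),'w7.png',(0,384,200,512),2)
p,d=capture('scene');save(p,'s7.png',(200,290,150,250),6)
```

```text
t 13.45 th 1.8941 r 207.7 | Frad -0.83 Ftan 1.17 Fx -2.85 | fy -0.2814 z 0.3065 x 0.5308| w 0.190
  th 1.90: y 1.6 z 0.5
  th 1.91: y 3.2 z 1.0
  th 1.92: y 4.7 z 1.6
  th 1.93: y 6.3 z 2.2
  th 1.93: y 7.8 z 2.7
peg fy -0.2810 z 0.3137 n 4975 th 1.890 r 209.3 ; peg-TCP fy 0.4 z 7.2
```

View pics/w7.png

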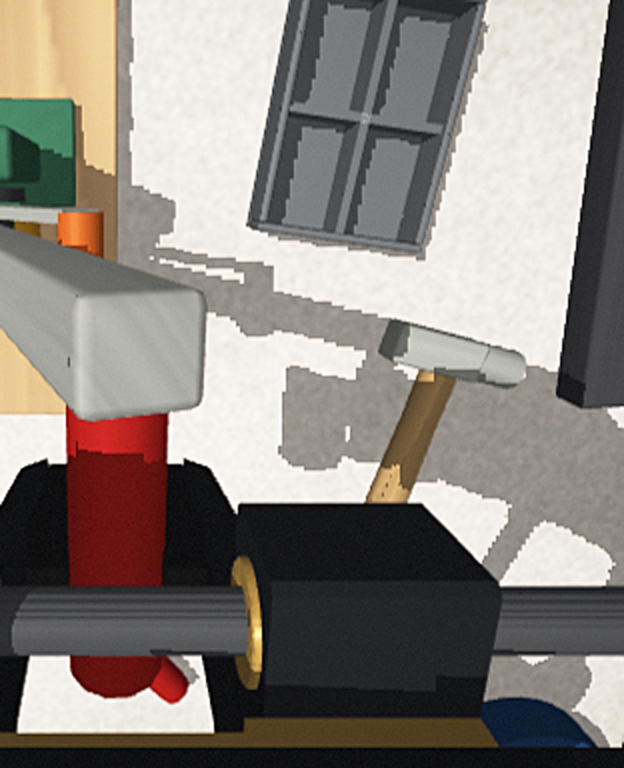

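View pics/s7.png

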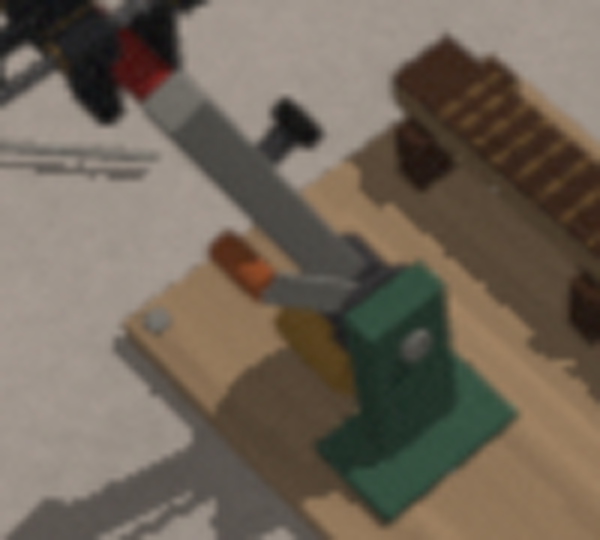

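The wrist picture shows the orange pin at (80,230), just beside the arm. It isn't touching yet: the arm still pulls forward by about 1.2 N. The next step is 8 mm.

>>> play_rows(
  steps=[
    [[0,1.6,0.5],[0,0,0]],
    [[0,3.2,1],[0,0,0]],
    [[0,4.8,1.6],[0,0,0]],
    [[0,6.4,2.2],[0,0,0]],
    [[0,8,2.8],[0,0,0]],
  ],
)

```text
t: 14.38
position: [0.5148, -0.3167, 0.3034]
ee_rot: [3.132, -0.09, -0.003]
ft_force: [-2.5, 0.8, -1.7]
gripper_width: 0.192
```

Run:
```python
from h import *
arc(.02,k=5,roff=-.0022,cam='scene')
peg()
```

```text
t 14.38 th 1.9349 r 207.5 | Frad -3.09 Ftan 0.82 Fx -2.37 | fy -0.2893 z 0.3034 x 0.5307| w 0.192
  th 1.94: y 0.9 z 0.1
  th 1.94: y 1.6 z 0.4
  th 1.95: y 2.4 z 0.7
  th 1.95: y 3.2 z 1.0
  th 1.95: y 4.0 z 1.3
peg fy -0.2866 z 0.3109 n 4977 th 1.919 r 208.5 ; peg-TCP fy 2.7 z 7.4
```

>>> play_rows(
  steps=[
    [[0,0.9,0.8],[0,0,0]],
    [[0,1.8,1.2],[0,0,0]],
    [[0,2.6,1.6],[0,0,0]],
    [[0,3.5,2],[0,0,0]],
    [[0,4.3,2.3],[0,0,0]],
  ],
)

```text
t: 15.3
position: [0.5146, -0.3211, 0.3014]
ee_rot: [3.132, -0.09, -0.002]
ft_force: [-2.8, 1.0, -0.5]
gripper_width: 0.191
```

Run:
```python
from h import *
arc(.02,k=5,roff=-.0022,cam='scene')
save(peg(),'w8.png',(0,384,200,512),2)
```

```text
t 15.30 th 1.9585 r 207.3 | Frad -0.05 Ftan 1.02 Fx -3.11 | fy -0.2938 z 0.3014 x 0.5307| w 0.191
  th 1.96: y 0.9 z -0.1
  th 1.97: y 1.7 z 0.2
  th 1.97: y 2.5 z 0.5
  th 1.97: y 3.2 z 0.8
  th 1.98: y 4.0 z 1.2
peg fy -0.2890 z 0.3091 n 5011 th 1.933 r 207.6 ; peg-TCP fy 4.8 z 7.7
```

View pics/w8.png

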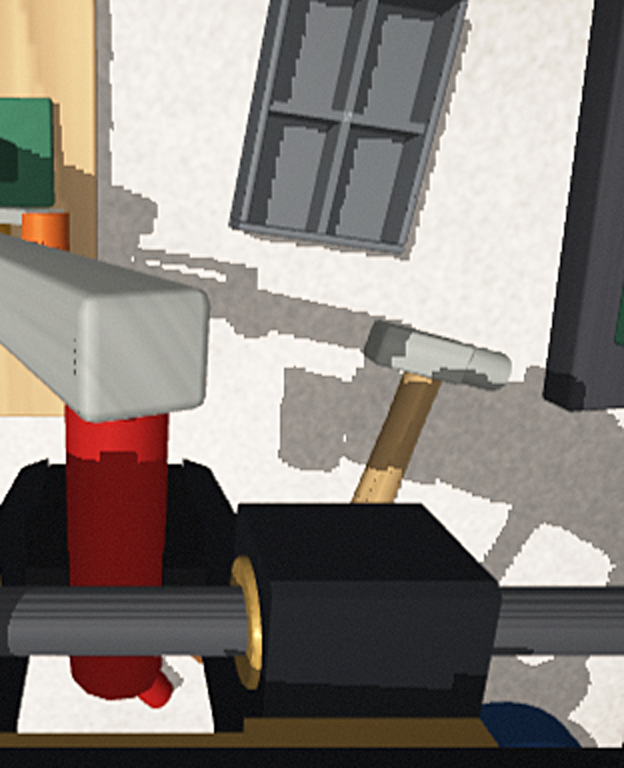

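The peg is central in the jaws. The pin at (45,230) still stands apart from the bar, and the pull is steady at about 1.0 N. I continue.

>>> play_rows(
  steps=[
    [[0,1,0.4],[0,0,0]],
    [[0,2,0.8],[0,0,0]],
    [[0,3,1.2],[0,0,0]],
    [[0,4,1.7],[0,0,0]],
    [[0,5,2.2],[0,0,0]],
  ],
)

```text
t: 16.23
position: [0.5144, -0.3261, 0.2991]
ee_rot: [3.132, -0.09, -0.003]
ft_force: [-2.7, 0.2, -1.3]
gripper_width: 0.189
```

Run:
```python
from h import *
arc(.02,k=5,roff=-.0022,cam='scene')
```

```text
t 16.23 th 1.9850 r 207.2 | Frad -1.07 Ftan 1.21 Fx -2.74 | fy -0.2987 z 0.2991 x 0.5307| w 0.189
  th 1.99: y 1.0 z -0.3
  th 1.99: y 1.8 z 0.1
  th 2.00: y 2.5 z 0.4
  th 2.00: y 3.3 z 0.8
  th 2.00: y 4.0 z 1.1
```

>>> play_rows(
  steps=[
    [[0,1,0.5],[0,0,0]],
    [[0,2,1],[0,0,0]],
    [[0,3,1.4],[0,0,0]],
    [[0,4,1.9],[0,0,0]],
    [[0,5,2.3],[0,0,0]],
  ],
)

```text
t: 17.1
position: [0.5141, -0.331, 0.2968]
ee_rot: [3.132, -0.09, -0.003]
ft_force: [-2.3, 0.5, -0.6]
gripper_width: 0.19
```

Run:
```python
from h import *
arc(.02,k=5,roff=-.0022,cam='scene')
p,d=capture('scene');save(p,'s9.png',(200,290,150,250),6)
```

```text
t 17.10 th 2.0113 r 207.1 | Frad -1.44 Ftan -0.07 Fx -2.56 | fy -0.3037 z 0.2968 x 0.5307| w 0.190
  th 2.02: y 1.1 z -0.3
  th 2.02: y 1.8 z 0.1
  th 2.02: y 2.6 z 0.4
  th 2.03: y 3.3 z 0.8
  th 2.03: y 4.0 z 1.2
```

View pics/s9.png

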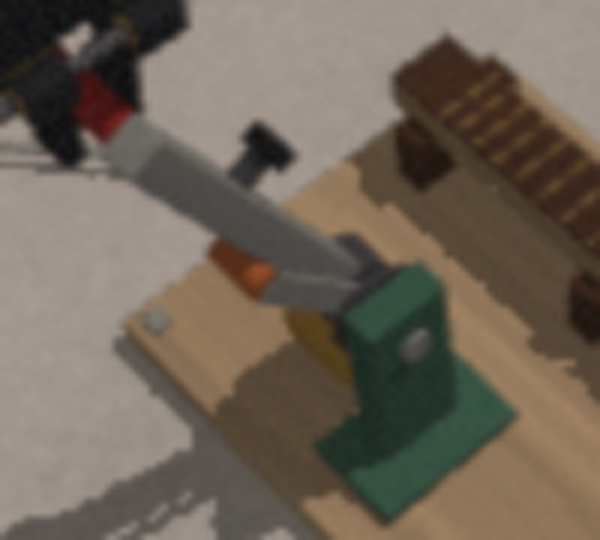

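The pull dropped from 1.2 N to about 0, and the bar now meets the pin at (240,265). I go 3 mm further to confirm the spring.

>>> play_rows(
  steps=[
    [[0,0.7,0.3],[0,0,0]],
    [[0,1.4,0.6],[0,0,0]],
    [[0,2.1,1],[0,0,0]],
    [[0,2.8,1.3],[0,0,0]],
    [[0,2.8,1.3],[0,0,0]],
  ],
)

```text
t: 18.02
position: [0.5139, -0.3338, 0.2956]
ee_rot: [3.132, -0.09, -0.003]
ft_force: [-2.3, 2.1, -0.8]
gripper_width: 0.191
```

Run:
```python
from h import *
arc(.02,k=6,roff=-.0022,cam='scene')
```

```text
t 18.02 th 2.0260 r 207.2 | Frad -1.26 Ftan -1.17 Fx -2.64 | fy -0.3065 z 0.2956 x 0.5307| w 0.191
  th 2.03: y 1.0 z -0.2
  th 2.03: y 1.8 z 0.2
  th 2.04: y 2.5 z 0.5
  th 2.04: y 3.3 z 0.9
  th 2.05: y 4.0 z 1.3
```

Contact is confirmed: 3 mm more brought about 1.1 N back from the spring. I ease back 1.5 mm to near equilibrium and let go.

>>> play_rows(
  steps=[
    [[0,-0.5,-0.2],[0,0,0]],
    [[0,-1,-0.4],[0,0,0]],
    [[0,-1.5,-0.6],[0,0,0]],
    [[0,-1.5,-0.6],[0,0,0]],
    [[0,-1.5,-0.6],[0,0,0]],
  ],
)

```text
t: 18.95
position: [0.514, -0.3325, 0.2962]
ee_rot: [3.132, -0.09, -0.002]
ft_force: [-2.8, -0.9, -0.9]
gripper_width: 0.192
```

>>> play_rows(
  steps=[
    [[0,0,0],[0,0,0]],
    [[0,0,0],[0,0,0]],
    [[0,0,0],[0,0,0]],
    [[0,0,0],[0,0,0]],
    [[0,0,0],[0,0,0]],
  ],
  hand=0.3,
)

```text
t: 19.58
position: [0.5141, -0.3325, 0.2963]
ee_rot: [3.132, -0.09, -0.002]
ft_force: [0.0, -0.1, 0.5]
gripper_width: 0.698
```

Run:
```python
from h import *
s=read_state();print(s['position'],s['ft_force'],s['gripper_width'])
save(peg(),'w10.png',None,1.3)
p,d=capture('scene');save(p,'s10.png',(180,290,130,250),6)
goto([.53,-.31,.36],down(Y0))
```

```text
[ 0.51410054 -0.33247765  0.29626572] [ 0.01342366 -0.1297327   0.47189328] 0.698352807887387
peg fy -0.2953 z 0.3042 n 5023 th 1.971 r 205.4 ; peg-TCP fy 9.8 z 7.9
shift mm [ 14.6 -22.8 -64. ] turn [ 0.0086  0.0014 -0.0049] dist 69.5
```

View pics/w10.png

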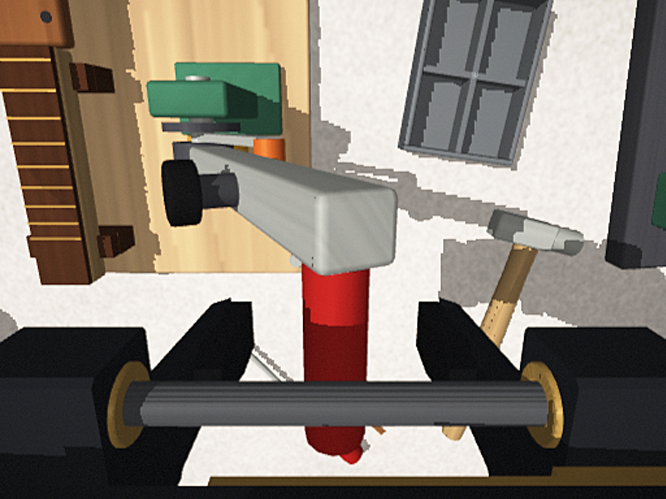

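View pics/s10.png

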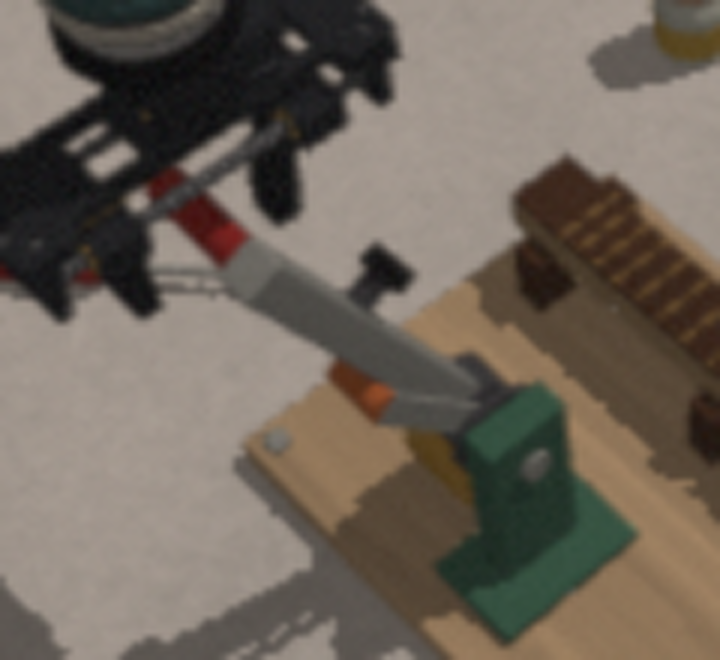

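The bar rests on the orange pin at (360,390). The peg is free and central between the open fingers, and the force is zero. I retreat upward, then go over the neck.

>>> play_rows(
  steps=[
    [[0,0,-20],[0,0,0]],
    [[0,0,-45],[0,0,0]],
    [[0,0,-75],[0,0,0]],
    [[5,-30,-80],[0.008,0,-0.005]],
    [[15,-70,-80],[0.008,0,-0.005]],
  ],
)

```text
t: 20.3
position: [0.5337, -0.2632, 0.3787]
ee_rot: [3.138, -0.086, 0.004]
ft_force: [0.8, 0.2, -0.2]
gripper_width: 0.702
```

Run:
```python
from h import *
s=read_state();print(s['t'],s['position'],s['ft_force'])
goto([.565,-.105,.27],down(Y0))
```

```text
20.3 [ 0.53373817 -0.26322834  0.37872512] [ 0.77636562  0.16867624 -0.18271981]
shift mm [  22.3 -160.   108.4] turn [ 0.0025 -0.0025 -0.0022] dist 194.5
```

>>> play_rows(
  steps=[
    [[5,-40,0],[0.002,-0.002,0]],
    [[10,-85,20],[0.002,-0.002,0]],
    [[16,-125,55],[0.002,-0.002,0]],
    [[22,-155,90],[0.002,-0.002,0]],
    [[22,-160,108],[0.002,-0.002,-0.002]],
  ],
  hand=0,
)

```text
t: 20.92
position: [0.5646, -0.1032, 0.2697]
ee_rot: [3.14, -0.078, -0.001]
ft_force: [-0.5, -0.7, -0.7]
gripper_width: 1.004
```

Run:
```python
from h import *
s=read_state();print(s['t'],s['position'],s['ee_rot'],s['gripper_width'])
p,d=capture('wrist'); save(p,'w11.png',None,1.5); W=pts('wrist',d,None,s); np.savez('pics/w11.npz',p=p,W=W)
for t in ["neck_mid","neck"]:
    for r in tip_of('wrist',t)[:2]:
        v,u=r['position'];print(t,round(r['conf'],2),np.round([v,u]),W[int(v),int(u)].round(4))
P=W.reshape(-1,3);f=np.c_[P[:,:2]@FX,P[:,:2]@FY,P[:,2]]
# neck top cross-sections
m=(f[:,2]>.066)&(f[:,2]<.084)&(f[:,1]>-.2)&(f[:,1]<-.03)
for x in np.arange(.5,.72,.02):
    a=f[m&(abs(f[:,0]-x)<.006)]
    if len(a)>20: print('x %.2f'%x,len(a),'y',np.percentile(a[:,1],[1,99]).round(4),'mid %.4f'%np.percentile(a[:,1],[1,99]).mean(),'z %.4f'%np.median(a[:,2]))
a=f[m&(abs(f[:,1]+.132)<.02)];print('x ext',np.percentile(a[:,0],[.5,99.5]).round(4))
print('handle check'); 
p,d=capture('scene');save(p,'s11.png',(180,290,130,250),6)
```

```text
20.925 [ 0.56456526 -0.10321077  0.26973905] [ 3.14044257e+00 -7.80503824e-02 -7.82854462e-04] 1.003531326462821
neck_mid 0.84 [148. 256.] [ 0.5862 -0.1014  0.0773]
neck 0.61 [137. 260.] [ 0.5965 -0.1068  0.0764]
x 0.50 422 y [-0.0952 -0.0523] mid -0.0738 z 0.0765
x 0.52 466 y [-0.096  -0.0514] mid -0.0737 z 0.0766
x 0.54 542 y [-0.1978 -0.0517] mid -0.1247 z 0.0766
x 0.56 684 y [-0.1989 -0.0521] mid -0.1255 z 0.0764
x 0.58 681 y [-0.1857 -0.0524] mid -0.1191 z 0.0764
x 0.60 540 y [-0.0962 -0.0527] mid -0.0745 z 0.0765
x 0.62 681 y [-0.1904 -0.0531] mid -0.1217 z 0.0764
x 0.64 612 y [-0.0972 -0.0534] mid -0.0753 z 0.0764
x 0.66 748 y [-0.1035 -0.0471] mid -0.0753 z 0.0704
x 0.68 903 y [-0.1047 -0.0456] mid -0.0751 z 0.0704
x 0.70 975 y [-0.1049 -0.046 ] mid -0.0755 z 0.0703Traceback (most recent call last):
  File "<stdin>", line 13, in <module>
    return _quantile_unchecked(
        a, q, axis, out, overwrite_input, method, keepdims, weights)
    return _ureduce(a,
                    func=_quantile_ureduce_func,
    ...<5 lines>...
                    overwrite_input=overwrite_input,
                    method=method)
    r = func(a, **kwargs)
    result = _quantile(arr,
                       quantiles=q,
    ...<2 lines>...
                       out=out,
                       weights=wgt)
    slices_having_nans = np.isnan(arr[-1, ...])
                                  ~~~^^^^^^^^^
IndexError: index -1 is out of bounds for axis 0 with size 0
```

View pics/w11.png

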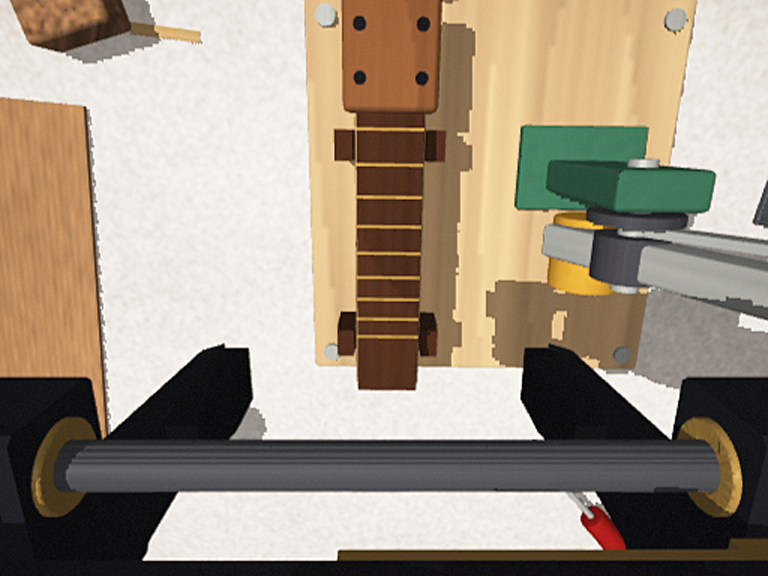

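Run:
```python
from h import *
z=np.load('pics/w11.npz');W=z['W'];P=W.reshape(-1,3);f=np.c_[P[:,:2]@FX,P[:,:2]@FY,P[:,2]]
m=(f[:,2]>.066)&(f[:,2]<.084)&(abs(f[:,1]+.0745)<.018)
a=f[m]; print('x ext',np.percentile(a[:,0],[.2,99.8]).round(4))
h=a[:,2]<.0735; print('head start',np.percentile(a[h,0],[.5,2]),'shaft end',np.percentile(a[~h,0],[98,99.8]))
xs=[];ys=[]
for x in np.arange(.48,.74,.01):
    b=f[(f[:,2]>.066)&(f[:,2]<.084)&(abs(f[:,0]-x)<.005)&(abs(f[:,1]+.0745)<.035)]
    if len(b)>20: xs.append(x);ys.append(np.percentile(b[:,1],[1,99]).mean());
print(np.polyfit(xs,ys,1),np.degrees(np.arctan(np.polyfit(xs,ys,1)[0])))
# handle now
p,d=capture('scene');save(p,'s11.png',(180,290,130,250),6)
Ws=pts('scene',d);P=Ws.reshape(-1,3);C=p.reshape(-1,3).astype(int)
red=(C[:,0]>2.2*C[:,1])&(C[:,0]>2.2*C[:,2])&(C[:,0]>50)&(P[:,2]>.2)&(P[:,1]<-.2)&(P[:,0]>.45)&(P[:,0]<.62)
A=P[red];print('handle',red.sum(),A.mean(0).round(4),'fy-rel',(A[:,:2]@FY).mean()-(H0@FY-.21))
```

```text
x ext [0.468  0.7199]
head start [0.65829314 0.65915277] shaft end [0.65442736 0.65708259]
[-0.00949963 -0.06888726] -0.5442722025587038
handle 91 [ 0.5172 -0.3352  0.3132] fy-rel -0.09230688255429273
```

View pics/s11.png

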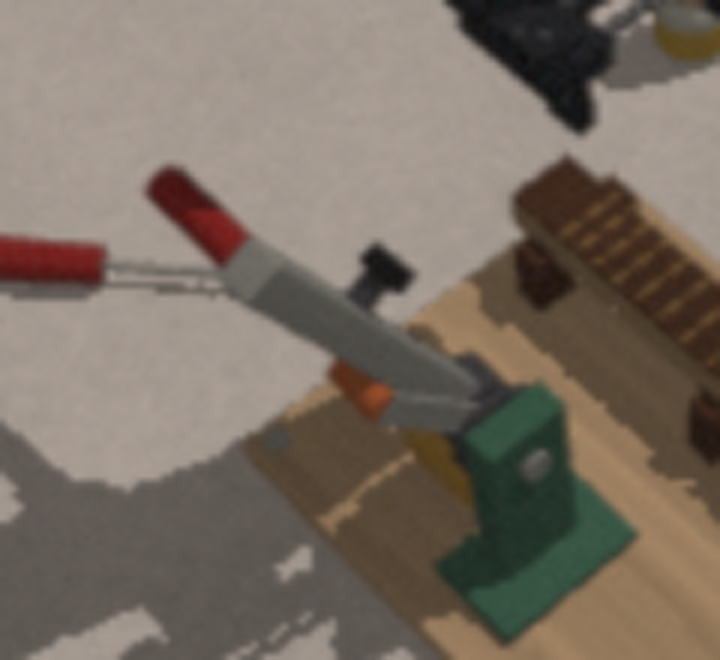

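Run:
```python
from h import *
z=np.load('pics/w11.npz');W=z['W'];P=W.reshape(-1,3);f=np.c_[P[:,:2]@FX,P[:,:2]@FY,P[:,2]]
for z0 in (.06,.08,.09,.1,.12):
    m=(f[:,2]>z0)&(f[:,2]<.17)&(f[:,1]>-.26)&(f[:,1]<-.11)&(f[:,0]>.5)&(f[:,0]<.68)
    print(z0,m.sum(),np.percentile(f[m,1],[98,99.9]) if m.sum() else '')
t=.5825*FX-.0744*FY;print(t)
goto([t[0],t[1],.062],down(np.radians(-3.5)));goto([t[0],t[1],.11],down(np.radians(-3.5)))
```

```text
0.06 9166 [-0.18316164 -0.11075262]
0.08 8328 [-0.18847454 -0.18432801]
0.09 7559 [-0.18945856 -0.18855392]
0.1 7192 [-0.18953016 -0.1886785 ]
0.12 6410 [-0.18975645 -0.18914439]
[ 0.57780791 -0.10478373]
shift mm [ 12.2  -2.1 209.8] turn [ 0.0013 -0.0018  0.0081] dist 210.1
shift mm [ 12.3  -2.  161.8] turn [ 0.0013 -0.0018  0.0081] dist 162.2
```

>>> play_rows(
  steps=[
    [[6,-1,45],[0,0,0.004]],
    [[12,-2,95],[0.001,-0.002,0.008]],
    [[12,-2,135],[0.001,-0.002,0.008]],
    [[12,-2,160],[0.001,-0.002,0.008]],
    [[12,-2,172],[0.001,-0.002,0.008]],
  ],
  hand=0,
  squeeze=20,
)

```text
t: 21.75
position: [0.5781, -0.1062, 0.0999]
ee_rot: [3.139, -0.098, 0.001]
ft_force: [-0.1, -0.6, 0.3]
gripper_width: 1.003
```

Run:
```python
from h import *
s=read_state();print(s['t'],s['position'],s['ft_force'])
t=.5825*FX-.0744*FY
p,d=capture('wrist');save(p,'w12.png',None,1.2)
goto([t[0],t[1],.062],down(np.radians(-3.5)))
```

```text
21.75 [ 0.57805419 -0.1062157   0.09991642] [-0.07430118 -0.58109041  0.26112024]
shift mm [ 0.3 -1.2 36.9] turn [ 0.0004  0.0008 -0.0013] dist 36.9
```

View pics/w12.png

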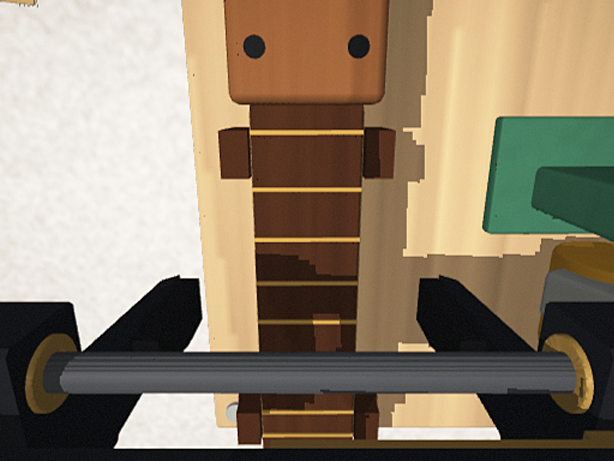

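The neck is centred between the fingers (columns 200–418, neck at 255–360), between the two cradles. I go down and close.

>>> play_rows(
  steps=[
    [[0,-1,12],[0,0,0]],
    [[0,-1,24],[0,0,0]],
    [[0,-1,32],[0,0,0]],
    [[0,-1,37],[0,0,-0.001]],
    [[0,-1,37],[0,0,-0.001]],
  ],
)

```text
t: 22.42
position: [0.5773, -0.1048, 0.0615]
ee_rot: [3.14, -0.096, -0.002]
ft_force: [0.1, -0.1, 0.9]
gripper_width: 0.998
```

>>> play_rows(
  steps=[
    [[0,0,0],[0,0,0]],
    [[0,0,0],[0,0,0]],
    [[0,0,0],[0,0,0]],
    [[0,0,0],[0,0,0]],
    [[0,0,0],[0,0,0]],
  ],
  hand=1,
  squeeze=20,
)

```text
t: 23.05
position: [0.5773, -0.1048, 0.0616]
ee_rot: [3.14, -0.096, -0.002]
ft_force: [-0.5, 0.0, 0.2]
gripper_width: 0.51
```

>>> play_rows(
  steps=[
    [[0,0,-5],[0,0,0]],
    [[0,0,-15],[0,0,0]],
    [[0,0,-32],[0,0,0]],
    [[0,0,-55],[0,0,0]],
    [[0,0,-75],[0,0,0]],
  ],
)

```text
t: 23.68
position: [0.578, -0.1049, 0.1387]
ee_rot: [3.14, -0.096, 0.0]
ft_force: [-0.7, -0.7, -1.4]
gripper_width: 0.506
```

Run:
```python
from h import *
s=read_state();print(s['t'],s['position'],s['ft_force'],s['torque'],s['gripper_width'])
for n in ('top','scene'):
    p,d=capture(n);W=pts(n,d)
    m=masks_of(n,'sheet')
    if m:
        A=W[m[0]['region']];A=A[(A[:,2]<.012)&(A[:,2]>-.01)];print(n,cv2.minAreaRect((A[:,:2]*1000).astype(np.float32)))
save(p,'s13.png')
p,d=capture('wrist');save(p,'w13.png',None,1.2)
```

```text
23.675 [ 0.57795699 -0.10492405  0.13872877] [-0.65603156 -0.65771367 -1.36287228] [ 0.03954798  0.066929   -0.00268857] 0.5055302917045662
top ((499.84173583984375, 238.8413848876953), (183.36294555664062, 385.9619445800781), 81.37833404541016)
scene ((369.8568115234375, -202.0128173828125), (124.4012451171875, 32.92557144165039), 23.851287841796875)
```

View pics/w13.png

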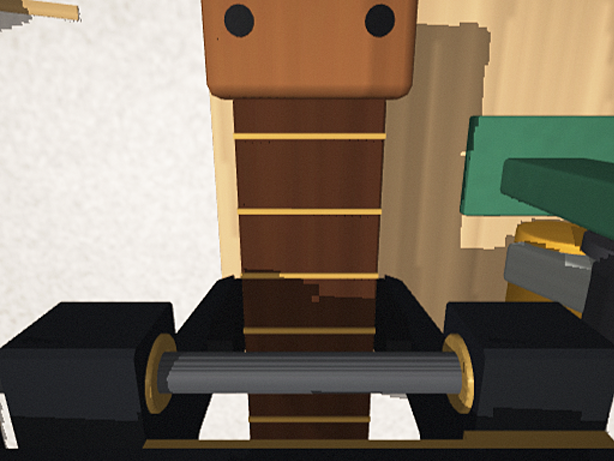

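View pics/s13.png

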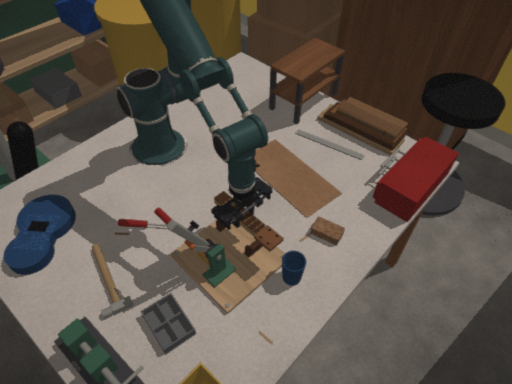

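The neck hangs level in the grip and is clear of the cradles, and the hold-down is still open. I carry the neck to the sheet, whose centre is at about (0.499, 0.2365) and yaw about -8.2°.

Run:
```python
from h import *
goto([.4842,.2386,.135],down(np.radians(-8.2)))
```

```text
shift mm [-113.7 -337.     1.5] turn [0.0004 0.0017 0.0819] dist 355.7
```

>>> play_rows(
  steps=[
    [[-5,-16,0],[0,0,0.005]],
    [[-19,-56,0],[0,0,0.015]],
    [[-37,-110,0],[0,0,0.03]],
    [[-55,-164,0],[0,0,0.045]],
    [[-73,-216,1],[0,0,0.06]],
  ],
)

```text
t: 24.55
position: [0.5155, 0.1176, 0.1345]
ee_rot: [3.136, -0.191, -0.005]
ft_force: [1.1, 0.4, -2.7]
gripper_width: 0.505
```

Run:
```python
from h import *
s=read_state();print(s['t'],s['position'],s['joint_vel'].round(2),s['ft_force'],s['gripper_width'])
goto([.4842,.2386,.1],down(np.radians(-8.2)))
```

```text
24.55 [0.51552776 0.11760565 0.13453742] [ 0.82 -0.07  0.09 -0.   -0.03  0.93] [ 1.05878877  0.38344052 -2.66894061] 0.5053453716859786
shift mm [ -45.7 -116.3   34.6] turn [0.0005 0.0035 0.0212] dist 129.7
```

>>> play_rows(
  steps=[
    [[-16,-42,5],[0,0,0.01]],
    [[-31,-80,15],[0,0.003,0.021]],
    [[-42,-106,25],[0,0.003,0.021]],
    [[-46,-116,33],[0,0.003,0.021]],
    [[-46,-116,35],[0,0.003,0.021]],
  ],
)

```text
t: 25.18
position: [0.4825, 0.2385, 0.0983]
ee_rot: [3.132, -0.222, -0.004]
ft_force: [0.1, -0.4, -2.6]
gripper_width: 0.506
```

Run:
```python
from h import *
s=read_state();print(s['t'],s['position'],s['ft_force'])
p,d=capture('wrist');save(p,'w14.png',None,1.2)
p,d=capture('top');save(p,'t14.png',(130,280,150,300),4);W=pts('top',d)
m=masks_of('top','neck')
if m: 
    A=W[m[0]['region']];A=A[(A[:,2]>.05)&(A[:,2]<.14)];print(m[0]['conf'],cv2.minAreaRect((A[:,:2]*1000).astype(np.float32)),np.median(A[:,2]))
goto([.4842,.2386,.06],down(np.radians(-8.2)));goto([.4842,.2386,.0175],down(np.radians(-8.2)))
```

```text
25.175 [0.48254653 0.23845081 0.09834561] [ 0.06522764 -0.35600568 -2.5755302 ]
0.89 ((498.67010498046875, 237.79551696777344), (60.445457458496094, 257.9856262207031), 81.81459045410156) 0.108482451838803
shift mm [ 0.  -1.1 39.5] turn [ 0.0009  0.0006 -0.0007] dist 39.5
shift mm [ 0.1 -1.2 82. ] turn [ 0.0009  0.0006 -0.0007] dist 82.0
```

View pics/w14.png

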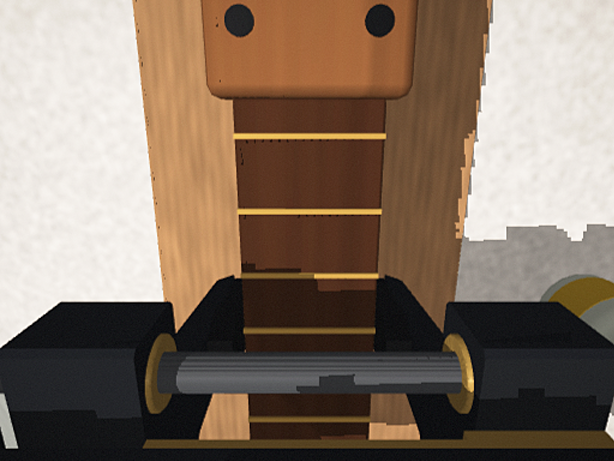

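View pics/t14.png

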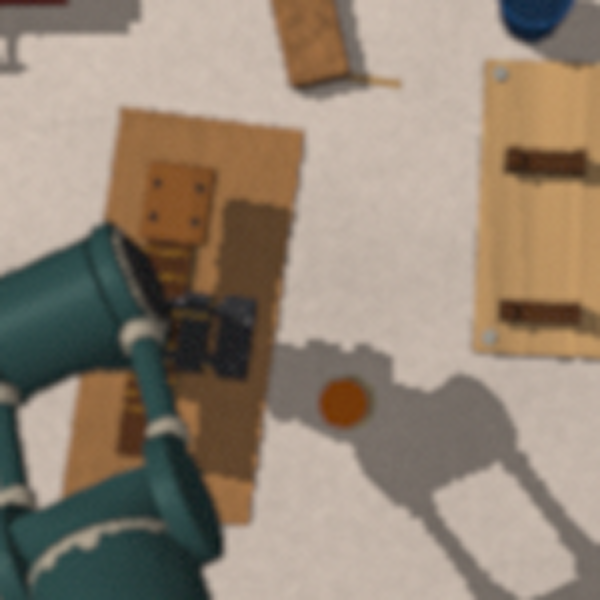

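Before going lower I checked the geometry. The fingertips reach 19 mm below the TCP, while the neck's underside is only about 13 mm below it. The tips would meet the sheet first and leave a drop of about 6 mm. So I take the neck back to the cradles at the recorded pose and grip it about 8 mm higher.

Run:
```python
from h import *
goto([.4842,.2386,.137],R.from_rotvec([3.14,-.096,-.001]));goto([.5776,-.1048,.137],R.from_rotvec([3.14,-.096,-.001]))
```

```text
shift mm [ -0.   -1.1 -37.5] turn [ 0.0007  0.     -0.0827] dist 37.5
shift mm [141.6 325.4 -37.3] turn [ 0.0007  0.     -0.0827] dist 356.8
```

>>> play_rows(
  steps=[
    [[2,5,-20],[0,0,0]],
    [[16,37,-38],[0,0,-0.01]],
    [[38,87,-38],[0,0,-0.025]],
    [[60,138,-38],[0,0,-0.04]],
    [[82,190,-38],[0,0,-0.055]],
  ],
)

```text
t: 25.95
position: [0.5387, 0.035, 0.1386]
ee_rot: [3.138, -0.141, 0.002]
ft_force: [0.6, 0.7, -2.3]
gripper_width: 0.507
```

Run:
```python
from h import *
goto([.5776,-.1048,.137],R.from_rotvec([3.14,-.096,-.001]))
```

```text
shift mm [ 51.2 135.7   1.7] turn [ 0.0007 -0.0017 -0.0286] dist 145.1
```

>>> play_rows(
  steps=[
    [[19,50,0],[0,0,-0.012]],
    [[36,95,0],[0,0,-0.022]],
    [[47,124,1],[0,-0.001,-0.028]],
    [[51,135.7,1.5],[0,-0.001,-0.0286]],
    [[51,135.7,1.5],[0,-0.001,-0.0286]],
  ],
)

```text
t: 26.58
position: [0.5772, -0.1056, 0.1373]
ee_rot: [3.14, -0.1, -0.0]
ft_force: [-0.2, 0.3, -1.7]
gripper_width: 0.512
```

Run:
```python
from h import *
s=read_state();print(s['position'],s['ee_rot'],s['ft_force'],s['torque'])
p,d=capture('wrist');save(p,'w15.png',None,1.2)
goto([.5774,-.1048,.085],R.from_rotvec([3.14,-.096,-.001]));goto([.5773,-.1048,.0620],R.from_rotvec([3.14,-.096,-.002]))
```

```text
[ 0.57717609 -0.10561082  0.13730104] [ 3.13951608e+00 -9.96650288e-02 -4.03121005e-05] [-0.24370988  0.28502876 -1.67777696] [0.00124773 0.00170113 0.05907974]
shift mm [ 0.5  0.1 52.2] turn [ 0.0001 -0.0002 -0.0012] dist 52.2
shift mm [ 0.4  0.1 75.2] turn [ 0.0001 -0.0009 -0.0012] dist 75.2
```

View pics/w15.png

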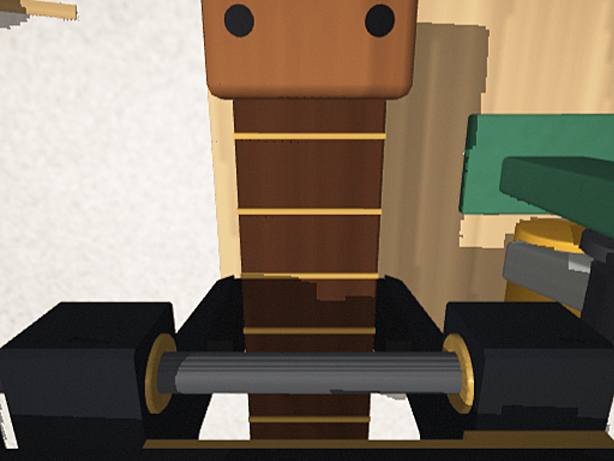

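The view matches the one taken just after lifting. I lower most of the way, settle and correct.

>>> play_rows(
  steps=[
    [[0.2,0,18],[0,0,-0.001]],
    [[0.4,0,38],[0,0,-0.001]],
    [[0.5,0,52],[0,0,-0.001]],
    [[0.5,0,58],[0,0,-0.001]],
    [[0.5,0,60],[0,0,-0.001]],
  ],
)

```text
t: 27.25
position: [0.5772, -0.1045, 0.0764]
ee_rot: [3.14, -0.096, -0.002]
ft_force: [0.4, -1.0, -2.3]
gripper_width: 0.507
```

Run:
```python
from h import *
capture('wrist');s=read_state();print(s['position'],s['ee_rot'],s['ft_force'],s['torque'])
goto([.5773,-.1048,.0618],R.from_rotvec([3.14,-.096,-.002]))
```

```text
[ 0.57744348 -0.10460575  0.07675709] [ 3.13994787e+00 -9.60089070e-02 -1.20046266e-03] [-0.27553672  0.20698931 -2.0017562 ] [0.07162528 0.0232792  0.01397425]
shift mm [-0.1  0.2 15. ] turn [ 0.     -0.0005 -0.    ] dist 15.0
```

>>> play_rows(
  steps=[
    [[0,0.2,4],[0,0,0]],
    [[0,0.2,8],[0,0,0]],
    [[0,0.2,12],[0,0,0]],
    [[0,0.2,14.6],[0,0,0]],
    [[0,0.2,15],[0,0,0]],
  ],
)

```text
t: 27.92
position: [0.5774, -0.1048, 0.0616]
ee_rot: [3.14, -0.096, -0.001]
ft_force: [-0.8, -0.7, -1.9]
gripper_width: 0.508
```

Run:
```python
from h import *
capture('wrist');capture('wrist');s=read_state();print(s['t'],s['position'],s['ee_rot'],s['ft_force'],s['torque'])
```

```text
28.025 [ 0.57739367 -0.10484183  0.06172283] [ 3.13994358e+00 -9.60766388e-02 -1.33625092e-03] [ 0.96716695  0.44269361 -2.29376223] [ 0.01679411  0.04527828 -0.01207554]
```

The neck's weight is still on the gripper. I lower it a touch more until it seats.

>>> play_rows(
  steps=[
    [[0,0,0.3],[0,0,0]],
    [[0,0,0.6],[0,0,0]],
    [[0,0,0.9],[0,0,0]],
    [[0,0,1.2],[0,0,0]],
    [[0,0,1.2],[0,0,0]],
  ],
)

```text
t: 28.65
position: [0.5775, -0.1049, 0.0616]
ee_rot: [3.14, -0.096, -0.001]
ft_force: [-3.4, 0.5, 6.2]
gripper_width: 0.508
```

Run:
```python
from h import *
F=[]
for _ in range(4): capture('wrist');F.append(read_state()['ft_force'])
s=read_state();print(s['t'],s['position'],np.mean(F,0),s['torque'])
```

```text
28.85 [ 0.57751772 -0.10487996  0.06157047] [-3.68907976  1.25056454  6.11523136] [ 0.18484697  0.55874884 -0.01793608]
```

Seated: about 6 N upward at the same height as before. I open and raise 8 mm for the higher grip.

>>> play_rows(
  steps=[
    [[0,0,-0.5],[0,0,0]],
    [[0,0,-0.5],[0,0,0]],
    [[0,0,-0.5],[0,0,0]],
    [[0,0,-4],[0,0,0]],
    [[0,0,-8.5],[0,0,0]],
  ],
  hand=0.2,
)

```text
t: 29.48
position: [0.5775, -0.1048, 0.0702]
ee_rot: [3.14, -0.096, -0.001]
ft_force: [-1.0, -0.6, -0.1]
gripper_width: 0.798
```

Run:
```python
from h import *
capture('wrist');s=read_state();print(s['t'],s['position'],s['ft_force'],s['gripper_width'])
p,d=capture('wrist');W=pts('wrist',d,None,s);save(p,'w16.png',None,1.2)
goto([.5773,-.1048,.0702],R.from_rotvec([3.14,-.096,-.002]))
```

```text
29.525 [ 0.57804742 -0.10498014  0.07100911] [0.24652897 0.18711367 0.62541149] 0.8003952167521197
shift mm [-0.9 -0.1  0.7] turn [ 0.0003 -0.0021  0.    ] dist 1.1
```

View pics/w16.png

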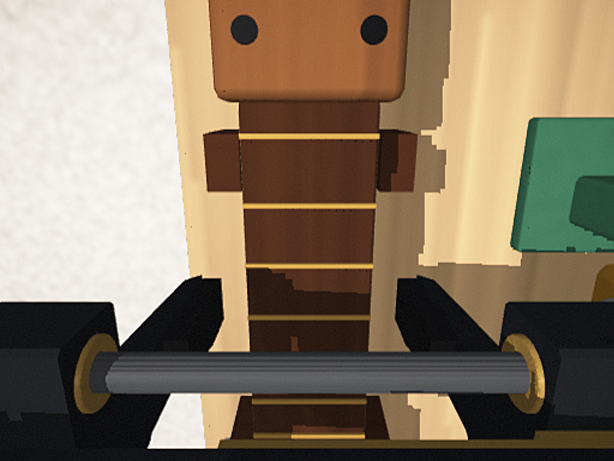

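The neck is seated between both pairs of cheeks. I close at this height, where the tips are about 3–4 mm above the underside, and lift.

>>> play_rows(
  steps=[
    [[-0.5,0,0],[0,-0.002,0]],
    [[-0.5,0,0],[0,-0.002,0]],
    [[-0.5,0,0],[0,-0.002,0]],
    [[-0.5,0,0],[0,-0.002,0]],
    [[-0.5,0,0],[0,-0.002,0]],
  ],
  hand=1,
  squeeze=22,
)

```text
t: 30.2
position: [0.5776, -0.1049, 0.0708]
ee_rot: [3.14, -0.096, -0.002]
ft_force: [0.3, -0.7, -0.9]
gripper_width: 0.507
```

>>> play_rows(
  steps=[
    [[0,0,-5],[0,0,0]],
    [[0,0,-15],[0,0,0]],
    [[0,0,-32],[0,0,0]],
    [[0,0,-55],[0,0,0]],
    [[0,0,-75],[0,0,0]],
  ],
)

```text
t: 30.82
position: [0.5782, -0.1051, 0.148]
ee_rot: [3.139, -0.096, 0.0]
ft_force: [0.2, -0.4, -2.4]
gripper_width: 0.51
```

Run:
```python
from h import *
s=read_state();print(s['t'],s['position'],s['ft_force'],s['gripper_width'])
p,d=capture('wrist');save(p,'w17.png',None,1.2)
goto([.4842,.2386,.14],down(np.radians(-8.2)))
```

```text
30.825 [ 0.57821433 -0.10505832  0.14797354] [ 0.15574372 -0.40514277 -2.40903231] 0.5099709241740674
shift mm [-116.7 -337.5   10. ] turn [ 0.0012 -0.005   0.082 ] dist 357.3
```

View pics/w17.png

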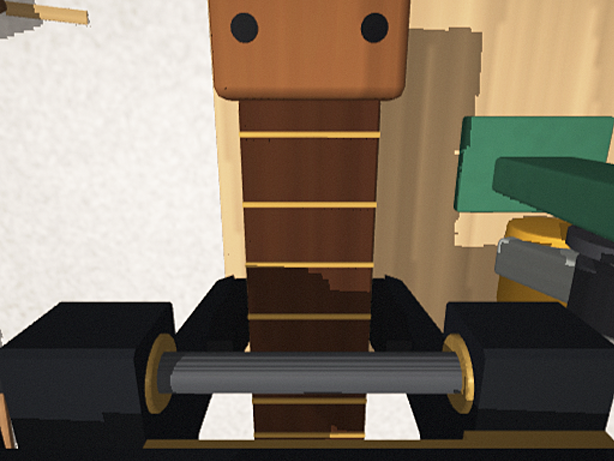

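The neck is held level, with 45 mm opening and about 2 N of weight. I carry it over the glue pot's height to the sheet.

>>> play_rows(
  steps=[
    [[-5,-16,0],[0,0,0.005]],
    [[-19,-56,0],[0,0,0.015]],
    [[-37,-110,0],[0,0,0.03]],
    [[-56,-164,0],[0,0,0.045]],
    [[-75,-216,1],[0,0,0.06]],
  ],
)

```text
t: 31.5
position: [0.5165, 0.1171, 0.1487]
ee_rot: [3.135, -0.191, 0.006]
ft_force: [0.5, -0.0, -2.5]
gripper_width: 0.509
```

Run:
```python
from h import *
goto([.4842,.2380,.1],down(np.radians(-8.2)))
```

```text
shift mm [ -47.  -116.1   48.4] turn [ 0.001  -0.0038  0.0213] dist 134.3
```

>>> play_rows(
  steps=[
    [[-16,-42,5],[0,0,0.01]],
    [[-31,-80,18],[0,-0.003,0.021]],
    [[-43,-106,33],[0,-0.003,0.021]],
    [[-47,-116,46],[0.001,-0.003,0.021]],
    [[-47,-116,50],[0.001,-0.003,0.021]],
  ],
)

```text
t: 32.12
position: [0.4827, 0.2379, 0.0968]
ee_rot: [3.132, -0.222, -0.003]
ft_force: [0.7, 0.2, -2.5]
gripper_width: 0.51
```

Run:
```python
from h import *
p,d=capture('top');s=read_state();print(s['t'],s['position'],s['ft_force']);W=pts('top',d)
m=masks_of('top','neck')
if m: 
    A=W[m[0]['region']];A=A[(A[:,2]>.05)&(A[:,2]<.14)];print(m[0]['conf'],cv2.minAreaRect((A[:,:2]*1000).astype(np.float32)),np.median(A[:,2]))
for z in (.04,.0267): goto([.4842,.2380,z],down(np.radians(-8.2)))
```

```text
32.175 [0.48313743 0.23724036 0.09689785] [ 0.27359594 -0.50997361 -3.03665595]
0.77 ((499.2529296875, 239.24319458007812), (60.733211517333984, 260.45263671875), 80.69474029541016) 0.09729255764355671
shift mm [ 0.4 -1.2 57.6] turn [ 0.0012  0.0006 -0.    ] dist 57.6
shift mm [ 0.4 -1.2 70.9] turn [ 0.0012  0.0006 -0.    ] dist 70.9
```

>>> play_rows(
  steps=[
    [[0,0,20],[0,0,0]],
    [[0,0,40],[0,0,0]],
    [[0.4,0,54],[0.001,0,0]],
    [[0.4,0,60],[0.001,0,0]],
    [[0.4,0,63],[0.001,0,0]],
  ],
)

```text
t: 32.85
position: [0.4845, 0.2367, 0.0347]
ee_rot: [-3.133, 0.226, 0.0]
ft_force: [-0.1, -0.2, -1.8]
gripper_width: 0.511
```

Run:
```python
from h import *
F=[]
for _ in range(2): p,d=capture('wrist');F.append(read_state()['ft_force'])
s=read_state();print(s['t'],s['position'],np.mean(F,0));save(p,'w18.png')
goto([.4842,.2372,.0268],down(np.radians(-8.2)))
```

```text
32.95 [0.48445326 0.23686814 0.03484678] [ 0.15770049  0.07711752 -1.93147679]
shift mm [-0.3 -0.3  8. ] turn [-0.0001  0.0001 -0.0003] dist 8.1
```

>>> play_rows(
  steps=[
    [[0,0,2],[0,0,0]],
    [[0,0,4],[0,0,0]],
    [[0,0,5.5],[0,0,0]],
    [[0,0,6.5],[0,0,0]],
    [[0,0,7],[0,0,0]],
  ],
)

```text
t: 33.58
position: [0.4844, 0.2369, 0.0278]
ee_rot: [-3.134, 0.225, 0.0]
ft_force: [-0.8, 0.0, -1.1]
gripper_width: 0.512
```

Run:
```python
from h import *
F=[]
for _ in range(3): p,d=capture('wrist');F.append(read_state()['ft_force'])
s=read_state();print(s['t'],s['position'],np.mean(F,0))
```

```text
33.725 [0.48441416 0.23690857 0.02782703] [-0.40869774 -0.16251397 -2.3762965 ]
```

Not touching yet. I go on in 1.2 mm steps.

>>> play_rows(
  steps=[
    [[0,0,0.3],[0,0,0]],
    [[0,0,0.6],[0,0,0]],
    [[0,0,0.9],[0,0,0]],
    [[0,0,1.2],[0,0,0]],
    [[0,0,1.2],[0,0,0]],
  ],
)

```text
t: 34.35
position: [0.4844, 0.2369, 0.0268]
ee_rot: [-3.133, 0.225, 0.0]
ft_force: [-1.3, -0.2, -0.2]
gripper_width: 0.506
```

Run:
```python
from h import *
F=[]
for _ in range(3): p,d=capture('wrist');F.append(read_state()['ft_force'])
s=read_state();print(s['t'],s['position'],np.mean(F,0))
```

```text
34.5 [0.48443086 0.23687034 0.0267784 ] [-0.90332712 -0.18121229  1.08464001]
```

It is touching: the force went from -2.3 to +1.1 N. I lower 0.4 mm more to seat both ends, then let go.

>>> play_rows(
  steps=[
    [[0,0,0.2],[0,0,0]],
    [[0,0,0.4],[0,0,0]],
    [[0,0,0.4],[0,0,0]],
    [[0,0,0.4],[0,0,0]],
    [[0,0,0.4],[0,0,0]],
  ],
)

```text
t: 35.12
position: [0.4844, 0.2369, 0.0268]
ee_rot: [-3.134, 0.225, 0.0]
ft_force: [-2.0, -0.7, 5.4]
gripper_width: 0.508
```

>>> play_rows(
  steps=[
    [[0,0,0],[0,0,0]],
    [[0,0,0],[0,0,0]],
    [[0,0,0],[0,0,0]],
    [[0,0,0],[0,0,0]],
    [[0,0,0],[0,0,0]],
  ],
  hand=0.15,
)

```text
t: 35.75
position: [0.4844, 0.2369, 0.0267]
ee_rot: [3.134, -0.225, -0.0]
ft_force: [0.1, -0.7, 0.5]
gripper_width: 0.853
```

>>> play_rows(
  steps=[
    [[0,0,-10],[0,0,0]],
    [[0,0,-30],[0,0,0]],
    [[0,0,-60],[0,0,0]],
    [[0,0,-110],[0,0,0]],
    [[0,0,-160],[0,0,0]],
  ],
)

```text
t: 36.38
position: [0.4842, 0.2368, 0.1886]
ee_rot: [-3.134, 0.225, 0.0]
ft_force: [0.8, -0.3, 0.2]
gripper_width: 0.851
```

Run:
```python
from h import *
s=read_state();print(s['t'],s['position'],s['ft_force'],s['gripper_width'])
p,d=capture('wrist');W=pts('wrist',d,None,s);save(p,'w19.png',None,1.3)
for t in ('neck','sheet'):
  for n in ('wrist','top','scene'):
    if n!='wrist' and t=='neck': p,d=capture(n);Wn=pts(n,d)
    elif n!='wrist': Wn={'top':Wt,'scene':Ws}[n]
    else: Wn=W
    if n=='top': Wt=Wn;pt=p
    if n=='scene': Ws=Wn
    m=masks_of(n,t)
    if m:
        A=Wn[m[0]['region']];A=A[(A[:,2]>.012)&(A[:,2]<.06)] if t=='neck' else A[abs(A[:,2])<.012]
        q=cv2.minAreaRect((A[:,:2]*1000).astype(np.float32)); print(n,t,round(m[0]['conf'],2),np.round(q[0],1),np.round(q[1],1),round(q[2],2),np.median(A[:,2]).round(4))
save(pt,'t19.png',(120,290,140,380),2.8)
p,d=capture('scene');save(p,'s19.png',None,1.5)
```

```text
36.375 [0.48420588 0.2367773  0.18860926] [ 0.77876302 -0.32165879  0.17713535] 0.8514792125990195
wrist neck 0.89 [497.6 235.3] [ 60.1 257.6] 81.77 0.0318
top neck 0.98 [501.4 237.9] [ 60.2 259.7] 80.65 0.0287
scene neck 0.6 [499.7 228.8] [ 60.6 263.4] 83.27 0.0298
wrist sheet 0.73 [490.2 237. ] [182.5 285.4] 80.96 0.0045
top sheet 0.95 [498.9 239.4] [188.2 386.1] 81.02 0.0036
scene sheet 0.74 [496.9 235.9] [190.2 390.3] 82.09 0.0048
```

View pics/w19.png

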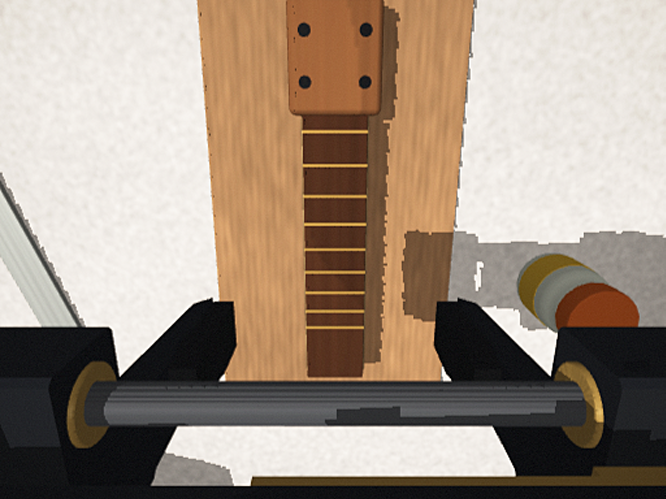

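View pics/s19.png

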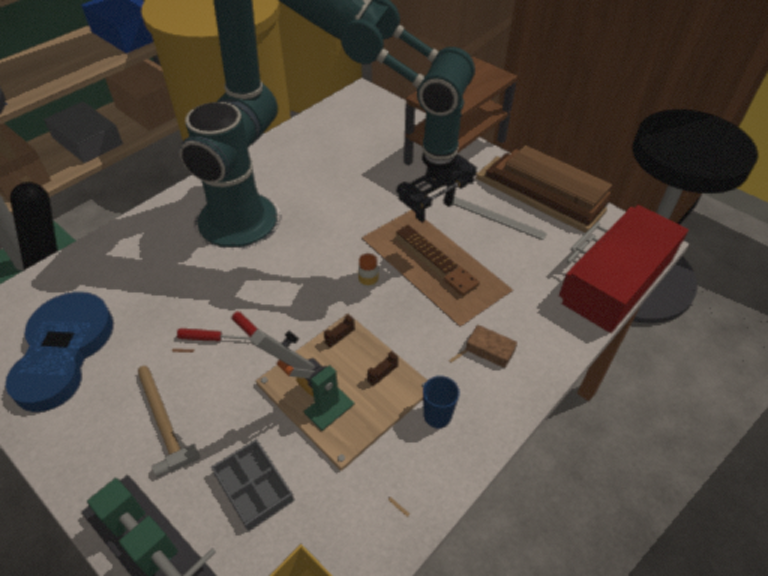

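View pics/t19.png

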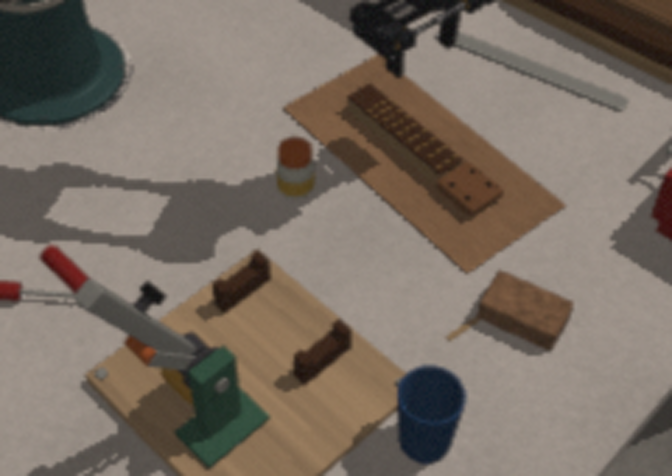

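The neck lies fretboard up in the middle of the sheet, within a few mm and about 1° of it. The hold-down stays open on its stop, the bystanders look unmoved, and the gripper is clear. I hand in.

```bash
python3 -c "
from bench import *
print(read_state()['t'],sign_off())"
```

```text
the job is handed in; nothing more can be done
36.875 None
```

The job is done and handed in at about 37 s of the 72 s allowed; no verdict is reported.

- **Hold-down:** I raised it by the red handle over its balance point and met the orange stop at about 2.0 rad. The forward pull of about 1.2 N went to zero there. Another 3 mm brought about 1.1 N back from the spring, an estimated 0.02–0.03 rad of deflection, well below 0.08. I eased back 1.5 mm and let go, and it was still open on its stop in the last picture.
- **Neck:** My first grip was too low. The fingertips would have met the sheet before the neck did and left a drop of about 6 mm. I saw this before lowering, put the neck back in its cradles (about 6 N seating force), gripped it 9 mm higher and laid it on the sheet with about 5 N at most.

**Last checks:**
- **Position:** The wrist and top cameras put the neck's middle within about 3 mm of the sheet's and its direction within about 1°, fretboard up. The scene camera disagreed, putting it about 7 mm off across the sheet, but it saw the neck with lower confidence.
- **Other things:** The gripper was clear with no contact force, and the bystanders looked unmoved in the pictures; I did not measure them.
- **Handle pull:** While I lifted the arm, the pull along it at the handle reached about 11 N, because the peg rolled up a few mm in the grip.

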